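Tidy the dressing table: each thing back where its kind is kept

ROBOT

A 7-joint arm with a two-finger parallel gripper is mounted at the origin on the work surface. World frame = base frame: x ahead of the robot, y to its left, z up, the work surface at z = 0. Lengths are in m, angles in rad, forces in N, time in s.
With the tool pointing down it reaches from about 0.35 to 0.9 m from the base axis. Payload 19.9 kg.
Tool frame: the origin (TCP) lies at the centre of the arm's flange, where the gripper is bolted on; the fingertips stand manip.finger_overhang ahead of it and the grasp point (between the pads) lies 180 mm ahead of it (manip.finger_overhang is the distance from the TCP to the fingertips, in m); z points along the fingers, y is the line along which they close (so a half turn about z gives the same grasp; the last joint's range is limited). The gripper opens to 94 mm and grips with 3 to 60 N. Pads are 16 mm wide; open, the fingers measure 119 mm over their backs; the gripper's body (75 mm by 177 mm) begins 78 mm behind the grasp point.
Start: joints at [-1.304, 0.417, -0.01, 1.614, 0.005, 1.111, -0.053], TCP at [0.19, 0.595, 0.405] pointing down, gripper open.
Joint ranges: [-2.81, 2.81], [-0.39, 2.02], [-1.27, 1.25], [0.06, 2.57], [-1.19, 4.33], [0.19, 2], [-2.82, 2.82]. Speed limits (rad/s): [1.89, 1.89, 2.39, 2.39, 3.01, 3.01, 3.01].

INTERFACE

Orientations are given as a unit quaternion [x, y, z, w].
In Python, from bench import manip, optics gives the robot as it stands.
- The arm moves only by the shell command python3 -m jog 'ROWS' [FORCE]. ROWS is JSON, a list of rows, each an object of numbers: "jaw": the finger opening in cm, from 0 to 9.4; "tx", "ty", "tz": the shift along the tool's x, y, z in cm; "rx", "ry", "rz": the turn, a rotation vector about the tool's x, y, z in degrees. In form: [{"jaw": .., "tx": .., "ty": .., "tz": .., "rx": .., "ry": .., "rz": ..}, ...]. A call has 1 to 5 rows; each row shifts and turns the commanded pose from where the row before left it, along the tool's axes as they then stand; what a row does not reach is not made up. A row lasts 1/10 s, in which the tool goes at most 50 mm and 8.59 degrees, less where a joint would pass 70% of its speed; a pose out of reach is approached as far as the arm can. A call with a gripper value outside its range is refused whole. The fingers move at their own pace and stop on an object; FORCE is the grip in N (left out, the last holds). Time passes only in rows, so rows that do not move let the fingers close. It gives the time, the measured TCP pose, the force, the opening and the grip force at its end, in the units of the state.
- manip.get_state(): the state, without advancing time (a new reading comes with each control period).
- optics.snapshot(name): name is "scene" or "top" or "wrist"; returns a dict with "img" (480x640x3 uint8, red, green, blue), "K" (3x3 intrinsics, pixels), "rvec" (rotation vector, rad) and "tvec" (3), from world to camera coordinates, as OpenCV has them. Camera axes: x right, y down, z forward; pixel columns grow to the right and rows downward; lengths in m; the calibration is good to about 2 mm. A picture is of the moment at which its call begins. There is no depth.
- manip.finish_job(): hands the job in; it is judged then, once.
The state is a dict: "t": time; "joint_positions": joint angles; "dq": joint speeds; "effort": joint torques, N m; "ee_pos": TCP position; "tool_rot": TCP orientation; "ft_force": force on the tool from outside, world axes, zero at the start; "torque": the same for the moment, N m; "opening": finger opening in m; "finger_force": force on a finger pad.
Only numpy, scipy, OpenCV 4.12 (cv2) and the standard library are available. Lean on these libraries where they do the work, as an engineer would, in place of code of your own. Each camera call takes 0.05 s, during which the arm holds its last target. There are 200 camera calls.

TASK

Put the four stray things away where their kind is kept: stand the lipstick in a free pocket of the white lipstick stand, stand the attar vial upright on the free floor of the dark wooden attar tray, lay the hair claw on the free floor of the teal clip tray, and lay the compact mirror flat in the open top drawer of the pink makeup unit, then slide that drawer fully shut. Leave the purple nail varnish bottle standing where it is.

Things in the scene. Friction and masses are not known exactly. Their poses are not given: they have to be found in the camera images.
- lipstick_mid (a point): Lipstick, maroon cap on a gold case: upright round stick 21 mm in diameter, 78 mm tall, about 28 g, standing loose on the table. The point is its centre, 39 mm above its foot; z is its long axis, upwards. Take it by its upper half (45 to 60 mm above its foot), so that the fingers stay above the walls of the stand.
- vial_mid (a point): Attar vial (empty, stoppered): amber glass block 26 x 26 mm and 50 mm tall with a brass neck and stopper above it, 78 mm tall in all, about 60 g, standing loose on the table. The point is its centre, 39 mm above its foot; z is up, x and y are square to its flat sides.
- claw_mid (a point): Hair claw (claw clip), dark brown tortoiseshell: standing loose on its teeth, 64 mm long (its x), 34 mm across (its y), 34 mm high (z up), about 25 g; rigid. The point is its centre, 17 mm above its foot. Above 26 mm from its foot it narrows to two finger tabs, 36 mm long and 24 mm across.
- compact_mid (a point): Compact mirror, shut: round flat aluminium case 60 mm in diameter, 16 mm thick, about 70 g, lying loose on the table. The point is its centre, 8 mm above its underside; z is up.
- stand_pocket (a point): Lipstick stand (white plastic, fixed): row of three square pockets along its x, each 42 x 42 mm inside, 3 mm walls rising 22 mm above the pocket floor. The point is the centre of the first pocket's floor (4 mm above the table), free; the second pocket, 45 mm towards +x, is free too and serves as well; the third, at 90 mm, holds two fixed lipsticks 78 mm tall. z up.
- tray_spot (a point): Attar tray (dark wood, brass corners, fixed): inside 125 mm along its x, 56 mm along its y, walls 6 mm thick rising 17 mm above its floor. The point is on the free floor (5 mm above the table), midway across, 28 mm from the inner face of the -x wall; two fixed vials 78 mm tall stand at the +x end, their near faces 69 mm from the point. z up.
- clip_spot (a point): Hair-clip tray (teal plastic, fixed): inside 120 mm along its x, 100 mm along its y, walls 4 mm thick rising 16 mm above its floor. The point is on the free floor (4 mm above the table), midway across, 45 mm from the inner face of the -x wall; two fixed flat snap clips 7 mm high lie at the +x end, beyond x = 54 mm. z up.
- drawer_spot (a point): Open top drawer of the pink two-drawer unit (150 mm high, fixed). Point on its floor, 82 mm above the table, mid-width, 47 mm behind the front's inner face; moves with the drawer. Inside 200 mm wide (y), 49 mm deep, empty. x points into the unit (shutting way), z up. Panel: outer face 55 mm to -x, 216 mm wide, 6 mm below to 60 mm above the floor; mid knob 20 mm wide, 20 mm out, 29 mm up.
- top_drawer (a joint): Slide of that drawer in m: 0 fully shut, 0.13 fully out; 0.105 to 0.125 at the start. Moves freely (1 to 2 N), has no catch or spring, and stops hard when shut.
- varnish: Nail varnish bottle, not to be moved: purple glass foot 31 mm in diameter, tall black cap, 68 mm tall, loose, standing among the four things. Origin at the centre of its underside, z up.
Mind the look-alikes: they are no part of the job. What is meant by the part that bears clip_spot is not yellow, and is the smaller of those in its own colour.

How it is judged:
At the end, for the whole second after the job is handed in: Lipstick in a free pocket, leaning < 0.4 rad; vial upright (0.2 rad) in its tray, -20 to +58 mm along x, 22 mm sideways; claw level on its tray floor, -36 to +45 mm, 42 mm sideways; compact flat on the top drawer floor; drawer within 6 mm of shut; all at rest; varnish upright within 30 mm (x of lipstick_mid in the frame of stand_pocket between -0.018 and 0.063 m and y of lipstick_mid in the frame of stand_pocket between -0.018 and 0.018 m and z of lipstick_mid in the frame of stand_pocket between 0.03 and 0.046 m and angle between lipstick_mid's own z axis and vertical below 0.4 rad and x of vial_mid in the frame of tray_spot between -0.02 and 0.058 m and y of vial_mid in the frame of tray_spot between -0.022 and 0.022 m and z of vial_mid in the frame of tray_spot between 0.033 and 0.045 m and angle between vial_mid's own z axis and vertical below 0.2 rad and x of claw_mid in the frame of clip_spot between -0.036 and 0.045 m and y of claw_mid in the frame of clip_spot between -0.042 and 0.042 m and z of claw_mid in the frame of clip_spot between 0.011 and 0.023 m and angle between each of claw_mid, compact_mid's own z axis and vertical below 0.25 rad and x of compact_mid in the frame of drawer_spot between -0.03 and 0.092 m and y of compact_mid in the frame of drawer_spot between -0.08 and 0.08 m and z of compact_mid in the frame of drawer_spot between 0.003 and 0.014 m and value of joint top_drawer below 0.006 m and linear speed of each of lipstick, attar_vial, hair_claw, compact below 0.02 m/s and distance of varnish from where it was at the start of the episode below 0.03 m and angle between varnish's own z axis and vertical below 0.3 rad); the robot touches nothing.
It fails at once if The nail varnish bottle is knocked over or shifted by more than 30 mm (distance of varnish from where it was at the start of the episode above 0.03 m or angle between varnish's own z axis and vertical above 0.5 rad).
It also fails if it takes over 115 s, if anything falls off the work surface, if the arm or the gripper's body presses on something with over 40 N, if the wrist force passes 120 N, or if a joint passes its speed limit or range.

## Working session

There is one attempt and no reset: what is moved stays moved. The work goes in short steps, Python scripts to look and compute and a shell command to move; the robot and the scene stay as the last step left them, time stands still between calls to the robot, and variables do not carry over. Pictures are saved under pics/ and viewed, at most 17 in all, crops included, and the job is handed in when it is done.

```bash
ls; mkdir -p pics
python3 - <<'E'
from bench import manip, optics
import cv2,numpy as np
print(manip.get_state(), manip.finger_overhang)
for n in ("scene","top"):
    s=optics.snapshot(n); cv2.imwrite(f"pics/{n}0.png",s["img"][...,::-1]); np.savez(f"{n}0.npz",**s); print(n,s["K"].tolist(),s["rvec"],s["tvec"])
E
```

```text
pics
{'t': 0.0, 'joint_positions': array([-1.30352067,  0.41799251, -0.01029457,  1.61417185,  0.00466256,
        1.11069051, -0.05299726]), 'dq': array([ 5.08472748e-04, -1.43738172e-03, -2.45409314e-05,  2.61928574e-04,
       -6.65834153e-04, -4.04563576e-04,  1.86494150e-03]), 'effort': array([-7.86879154e-04, -8.51279426e+01,  6.38323724e-01, -4.25991082e+01,
       -4.89628874e-02,  1.87769788e-02,  9.45694501e-05]), 'ee_pos': array([0.18988754, 0.59531765, 0.40401457]), 'tool_rot': array([ 1.53781816e-01,  9.88104635e-01, -6.15741750e-04, -6.44932584e-05]), 'ft_force': array([ 0.78763061, -0.02047609, -0.09494783]), 'torque': array([ 0.00536449, -0.02326647,  0.02918623]), 'finger_force': 0.0, 'opening': 0.09365603654975338} 0.1992
scene [[525.3839974181917, 0.0, 319.06447000048445], [0.0, 525.3839974181917, 240.32107697987428], [0.0, 0.0, 1.0]] [ 1.97902761  1.87099625 -0.49364448] [-0.12626041 -0.39152854  1.53222293]
top [[439.908942807918, 0.0, 312.8393363892048], [0.0, 439.908942807918, 231.48158066355285], [0.0, 0.0, 1.0]] [ 2.11079709 -2.15994806  0.18532861] [0.09824157 0.48616681 1.02829431]
```

View pics/scene0.png

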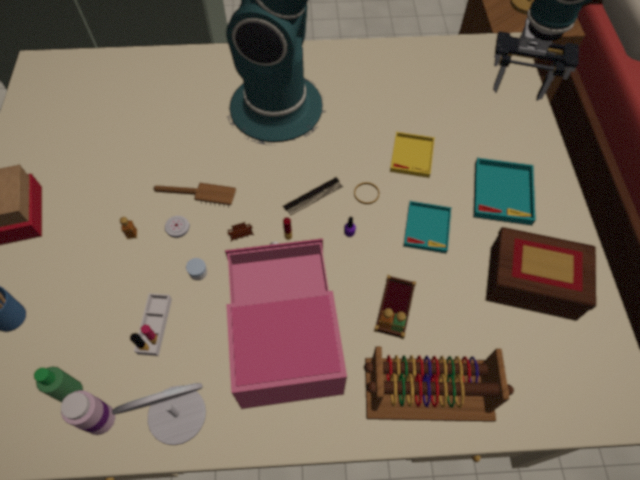

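View pics/top0.png

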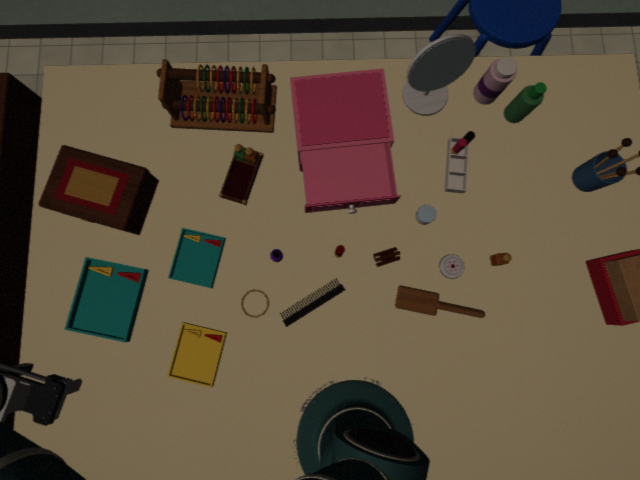

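The scene view shows the base at the top (275,105). The top view shows these candidates:

- **Clip tray:** small teal (197,258), large teal (107,299) and yellow (199,353). I choose the small teal one.
- **Compact:** round things at (426,214) and (452,266). I need a closer look.
- **Lipstick:** (340,251).
- **Claw:** (387,256), with the brush (415,300) and comb (312,301) as look-alikes.
- **Vial:** (501,259).
- **Varnish:** (277,256).
- **Stand:** (457,165).
- **Attar tray:** (242,176).
- **Drawer:** (348,175), with its knob at (352,209).

```bash
cat > h.py <<'E'
import numpy as np, cv2
def load(n): return dict(np.load(n))
def ray(s,uv):
    R=cv2.Rodrigues(s["rvec"])[0]; C=-R.T@s["tvec"]
    p=cv2.undistortPoints(np.array(uv,float).reshape(-1,1,2),s["K"],None)[:,0]
    return C,np.c_[p,np.ones(len(p))]@R
def onz(s,uv,z):
    C,d=ray(s,uv); return C+d*((z-C[2])/d[:,2])[:,None]
def proj(s,P): return cv2.projectPoints(np.array(P,float).reshape(-1,3),s["rvec"],s["tvec"],s["K"],None)[0][:,0]
def tri(s1,u1,s2,u2):
    C1,d1=ray(s1,[u1]);C2,d2=ray(s2,[u2]);d1,d2=d1[0],d2[0]
    t=np.linalg.lstsq(np.c_[d1,-d2],C2-C1,rcond=None)[0]
    a,b=C1+t[0]*d1,C2+t[1]*d2; return (a+b)/2,np.linalg.norm(a-b)
E
python3 - <<'E'
from h import *
t=load("top0.npz");s=load("scene0.npz")
a=cv2.resize(t["img"][185:290,255:525],None,fx=2.9,fy=2.9,interpolation=2)
b=cv2.resize(s["img"][185:285,105:375],None,fx=2.9,fy=2.9,interpolation=2)
cv2.imwrite("pics/crop1.png",np.vstack([a,b])[...,::-1])
np.set_printoptions(precision=4,suppress=True)
for n,u in dict(jar=(426,214),disc=(452,266),lip=(340,251),claw=(387,256),vial=(501,259),varn=(277,256),stand=(457,165),tray=(242,176),clip=(197,258),drawer=(348,175),knob=(352,209)).items(): print(n,onz(t,[u],0)[0])
print(ray(t,[(0,0)])[0],ray(s,[(0,0)])[0])
E
```

```text
jar [ 0.5338 -0.2021  0.    ]
disc [ 0.4001 -0.2582  0.    ]
lip [0.4441 0.0198 0.    ]
claw [ 0.4288 -0.0973  0.    ]
vial [ 0.4147 -0.3821  0.    ]
varn [0.4351 0.1778 0.    ]
stand [ 0.6616 -0.2912  0.    ]
tray [0.6445 0.266  0.    ]
clip [0.4347 0.3776 0.    ]
drawer [ 0.6411 -0.0074  0.    ]
knob [ 0.5511 -0.0143  0.    ]
[0.309 0.094 1.095] [1.1025 0.0637 1.139 ]
```

View pics/crop1.png

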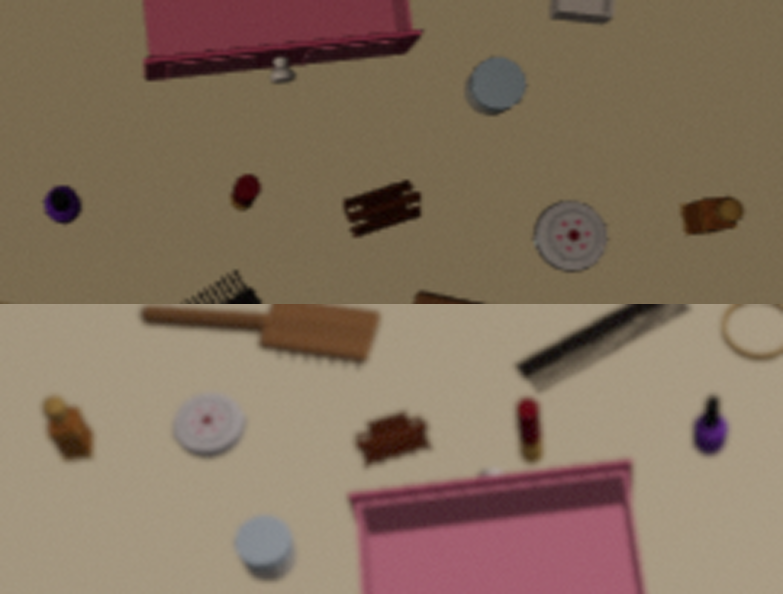

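The crop settles it. The disc with the rose print at top-view (452,266) is thin and about 60 mm across, so it is the compact. The blue-grey drum at (426,214) is a tall jar and not part of the job. The lipstick, claw, vial and varnish are as I listed them. Next I measure.

```bash
cat > m.py <<'E'
from h import *
np.set_printoptions(precision=4,suppress=True)
t=load("top0.npz");s=load("scene0.npz")
def blob(im,f,box,k=3):
    x0,y0,x1,y1=box; c=im["img"][y0:y1,x0:x1]; hsv=cv2.cvtColor(c,cv2.COLOR_RGB2HSV).astype(int)
    m=cv2.morphologyEx(f(hsv).astype(np.uint8),cv2.MORPH_CLOSE,np.ones((k,k)))
    cs=cv2.findContours(m,cv2.RETR_EXTERNAL,cv2.CHAIN_APPROX_NONE)[0]
    return (max(cs,key=cv2.contourArea)+np.array([x0,y0])).astype(np.float32)
def rect(name,im,c,z):
    p=onz(im,c.reshape(-1,2),z); (cx,cy),(w,h),a=cv2.minAreaRect(p[:,:2].astype(np.float32))
    if w<h: w,h,a=h,w,a-90
    print(f"{name:14s} c=({cx:.4f},{cy:.4f}) size {w*1000:.0f}x{h*1000:.0f} long-axis yaw {(a+90)%180-90:.1f}")
    return np.array([cx,cy])
E
cat > m1.py <<'E'
from m import *
def bg(im,box):   # different from the table colour
    x0,y0,x1,y1=box; L=cv2.cvtColor(im["img"],cv2.COLOR_RGB2LAB).astype(float)
    c=L[y0:y1,x0:x1]; return np.median(np.concatenate([c[0],c[-1],c[:,0],c[:,-1]]),0)
def diff(im,box,th=14):
    x0,y0,x1,y1=box; L=cv2.cvtColor(im["img"],cv2.COLOR_RGB2LAB).astype(float)[y0:y1,x0:x1]
    m=(np.linalg.norm((L-bg(im,box))*[0.7,1,1],axis=2)>th).astype(np.uint8)
    cs=cv2.findContours(m,cv2.RETR_EXTERNAL,cv2.CHAIN_APPROX_NONE)[0]
    return (max(cs,key=cv2.contourArea)+np.array([x0,y0])).astype(np.float32)
T=dict(clip=((160,220,235,296),.012),tray=((208,138,272,210),.012),stand=((435,120,480,200),.015),claw=((364,240,410,275),.025),compact=((432,246,474,286),.012),vial=((482,245,520,273),.04),lip=((325,238,356,263),.04),varn=((262,242,292,270),.034))
S=dict(clip=((395,195,460,258),.012),tray=((365,268,425,342),.012),stand=((125,285,180,362),.015),claw=((222,215,262,243),.025),compact=((157,210,196,242),.012),vial=((112,208,145,243),.04),lip=((275,209,300,243),.04),varn=((337,209,363,243),.034))
for n in T:
    rect(n+" top",t,diff(t,T[n][0]),T[n][1]); rect(n+" scene",s,diff(s,S[n][0]),S[n][1])
pk=lambda h:((h[...,0]>155)&(h[...,1]>90)&(h[...,2]>60))
a=cv2.resize(t["img"][60:215,285:480],None,fx=4,fy=4,interpolation=2)[:600,:800]
cv2.imwrite("pics/crop2.png",a[...,::-1])
E
python3 m1.py
```

```text
clip top       c=(0.4350,0.3746) size 130x116 long-axis yaw -14.3
clip scene     c=(0.4377,0.3734) size 143x113 long-axis yaw -14.4
tray top       c=(0.6473,0.2672) size 149x80 long-axis yaw -18.9
tray scene     c=(0.6462,0.2649) size 149x73 long-axis yaw -19.1
stand top      c=(0.6692,-0.2877) size 174x66 long-axis yaw -14.5
stand scene    c=(0.6597,-0.2961) size 146x75 long-axis yaw -7.3
claw top       c=(0.4256,-0.0927) size 68x35 long-axis yaw -74.0
claw scene     c=(0.4320,-0.0937) size 66x48 long-axis yaw -73.7
compact top    c=(0.3992,-0.2530) size 62x59 long-axis yaw 88.7
compact scene  c=(0.4071,-0.2546) size 63x54 long-axis yaw 32.5
vial top       c=(0.4114,-0.3638) size 53x30 long-axis yaw -84.2
vial scene     c=(0.4179,-0.3643) size 76x35 long-axis yaw 31.2
lip top        c=(0.4401,0.0252) size 31x24 long-axis yaw -32.6
lip scene      c=(0.4413,0.0235) size 67x24 long-axis yaw 3.7
varn top       c=(0.4325,0.1764) size 32x32 long-axis yaw -0.7
varn scene     c=(0.4408,0.1765) size 61x32 long-axis yaw -4.5
```

View pics/crop2.png

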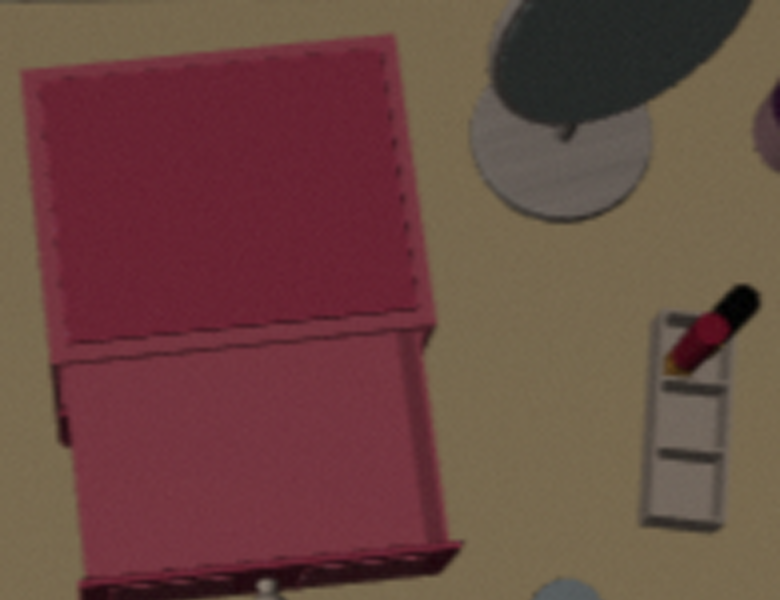

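The crop shows the open drawer, with the panel's top edge running (82,580)–(462,543) and the knob at (266,587). The stand's rim corners are at (643,522), (719,528), (657,313) and (733,316). The occupied pocket is the far one, so its +x points away from the robot.

```bash
cat > m2.py <<'E'
from m import *
f=lambda u,v,z: onz(t,[(285+u/4,60+v/4)],z)[0]
a,b,c,d=[f(u,v,.026) for u,v in((643,522),(719,528),(657,313),(733,316))]
print("stand",a,b,c,d,"len",np.linalg.norm(a-c),np.linalg.norm(b-d),"w",np.linalg.norm(a-b))
x=((c+d)-(a+b))/2; x/=np.linalg.norm(x); print("yaw",np.degrees(np.arctan2(x[1],x[0])),"pocket1",(a+b)/2+x*.024,"pocket2",(a+b)/2+x*.069)
l,r=f(82,580,.142),f(462,543,.142); print("panel",l,r,np.linalg.norm(l-r),"knob",f(266,587,.111))
e=l-r; print("panel yaw(x)",np.degrees(np.arctan2(-e[0],e[1])))
for p in((55,362),(435,325),(22,72),(396,37)): print("unit front/back at z150",f(*p,.15))
E
python3 m2.py
cat > goto.py <<'E'
# print the tool-frame moves to reach grasp point (x,y,z) with closing axis (tool y) at yaw deg
import sys,numpy as np
from scipy.spatial.transform import Rotation as R
from bench import manip
x,y,z,yaw=map(float,sys.argv[1:5])
st=manip.get_state(); q=R.from_quat(st["tool_rot"]); p=st["ee_pos"]; M=q.as_matrix()
D=np.array([x,y,z+.180])-p
cur=np.degrees(np.arctan2(M[1,1],M[0,1])); d=(yaw-cur+90)%180-90
yv=np.array([np.cos(np.radians(cur+d)),np.sin(np.radians(cur+d)),0]); zv=np.array([0,0,-1.]); xv=np.cross(yv,zv)
G=np.c_[xv,yv,zv]; rv=np.degrees(R.from_matrix(M.T@G).as_rotvec())
print("t",round(st["t"],2),"grasp",np.round(p+M[:,2]*.18,4),"yaw_y",round(cur,1),"q7",round(st["joint_positions"][6],2),"open",round(st["opening"],4),"ft",np.round(st["ft_force"],1))
print("shift cm (before turn)",np.round(M.T@D*100,2)," turn deg",np.round(rv,1)," shift cm (after turn)",np.round(G.T@D*100,2))
E
python3 goto.py 0.441 0.024 0.2 90
```

```text
stand [ 0.5874 -0.2486  0.026 ] [ 0.5825 -0.2959  0.026 ] [ 0.7249 -0.2678  0.026 ] [ 0.7218 -0.3163  0.026 ] len 0.13877589495107465 0.14076544244104125 w 0.047605961632833704
yaw -8.116943491131028 pocket1 [ 0.6087 -0.2757  0.026 ] pocket2 [ 0.6533 -0.282   0.026 ]
panel [0.5311 0.1026 0.142 ] [ 0.5474 -0.1096  0.142 ] 0.21280877081039204 knob [ 0.5318 -0.0024  0.111 ]
panel yaw(x) 4.40409252068983
unit front/back at z150 [0.6552 0.1151 0.15  ]
unit front/back at z150 [ 0.6723 -0.0998  0.15  ]
unit front/back at z150 [0.8315 0.1311 0.15  ]
unit front/back at z150 [ 0.8487 -0.0866  0.15  ]
t 0.1 grasp [0.1898 0.5951 0.2241] yaw_y 72.3 q7 -0.05 open 0.094 ft [-0.7  0.5 -0.5]
shift cm (before turn) [-41.29 -46.8    2.46]  turn deg [ -0.1  -0.  -17.7]  shift cm (after turn) [-25.11 -57.13   2.41]
```

```bash
python3 -m jog '[{"rz":-5.9,"jaw":6},{"rz":-5.9,"jaw":6},{"rz":-5.9,"jaw":6},{"tx":-1.93,"ty":-4.39},{"tx":-1.93,"ty":-4.39}]' 20
python3 -m jog '[{"tx":-1.93,"ty":-4.39},{"tx":-1.93,"ty":-4.39},{"tx":-1.93,"ty":-4.39},{"tx":-1.93,"ty":-4.39},{"tx":-1.93,"ty":-4.39}]'
python3 -m jog '[{"tx":-1.93,"ty":-4.39},{"tx":-1.93,"ty":-4.39},{"tx":-1.93,"ty":-4.39},{"tx":-1.93,"ty":-4.39},{"tx":-1.93,"ty":-4.39}]'
python3 goto.py 0.441 0.024 0.2 90
```

```text
t 0.1 grasp [0.1898 0.5951 0.2241] yaw_y 72.3 q7 -0.05 open 0.094 ft [-0.7  0.5 -0.5]
shift cm (before turn) [-41.29 -46.8    2.46]  turn deg [ -0.1  -0.  -17.7]  shift cm (after turn) [-25.11 -57.13   2.41]invalid input at $[0]: expected keys jaw, tx, ty, tz, rx, ry, rz
invalid input at $[0]: expected keys jaw, tx, ty, tz, rx, ry, rz
invalid input at $[0]: expected keys jaw, tx, ty, tz, rx, ry, rz
```

```bash
python3 -m jog '[{"jaw":6,"tx":0,"ty":0,"tz":0,"rx":0,"ry":0,"rz":-5.9},{"jaw":6,"tx":0,"ty":0,"tz":0,"rx":0,"ry":0,"rz":-5.9},{"jaw":6,"tx":0,"ty":0,"tz":0,"rx":0,"ry":0,"rz":-5.9},{"jaw":6,"tx":-1.9,"ty":-4.4,"tz":0,"rx":0,"ry":0,"rz":0},{"jaw":6,"tx":-1.9,"ty":-4.4,"tz":0,"rx":0,"ry":0,"rz":0}]' 20
python3 -m jog '[{"jaw":6,"tx":-1.9,"ty":-4.4,"tz":0,"rx":0,"ry":0,"rz":0},{"jaw":6,"tx":-1.9,"ty":-4.4,"tz":0,"rx":0,"ry":0,"rz":0},{"jaw":6,"tx":-1.9,"ty":-4.4,"tz":0,"rx":0,"ry":0,"rz":0},{"jaw":6,"tx":-1.9,"ty":-4.4,"tz":0,"rx":0,"ry":0,"rz":0},{"jaw":6,"tx":-1.9,"ty":-4.4,"tz":0,"rx":0,"ry":0,"rz":0}]'
python3 -m jog '[{"jaw":6,"tx":-1.9,"ty":-4.4,"tz":0,"rx":0,"ry":0,"rz":0},{"jaw":6,"tx":-1.9,"ty":-4.4,"tz":0,"rx":0,"ry":0,"rz":0},{"jaw":6,"tx":-1.9,"ty":-4.4,"tz":0,"rx":0,"ry":0,"rz":0},{"jaw":6,"tx":-1.9,"ty":-4.4,"tz":0,"rx":0,"ry":0,"rz":0},{"jaw":6,"tx":-1.9,"ty":-4.4,"tz":0,"rx":0,"ry":0,"rz":0}]'
python3 goto.py 0.441 0.024 0.2 90
```

```text
t: 0.6
ee_pos: [0.2279, 0.5065, 0.4037]
tool_rot: [-0.001, 1.0, -0.001, -0.0]
ft_force: [1.2, -0.4, -0.2]
opening: 0.0604
finger_force: 0.0
t: 1.1
ee_pos: [0.3233, 0.2855, 0.4046]
tool_rot: [-0.0, 1.0, 0.0, -0.0]
ft_force: [1.6, -0.8, 0.2]
opening: 0.06
finger_force: 0.0
t: 1.6
ee_pos: [0.4182, 0.0655, 0.4048]
tool_rot: [-0.0, 1.0, 0.0, 0.0]
ft_force: [1.7, 0.8, -1.4]
opening: 0.0598
finger_force: 0.0
t 1.6 grasp [0.4182 0.0655 0.2248] yaw_y 90.0 q7 1.36 open 0.0598 ft [ 1.7  0.8 -1.4]
shift cm (before turn) [-2.28 -4.15  2.48]  turn deg [0. 0. 0.]  shift cm (after turn) [-2.28 -4.15  2.48]
```

```bash
cat > w.py <<'E'
import sys; from bench import optics; import cv2,numpy as np
n=sys.argv[1]; cam=sys.argv[2] if len(sys.argv)>2 else "wrist"
s=optics.snapshot(cam); np.savez(n+".npz",**s); cv2.imwrite(f"pics/{n}.png",s["img"][...,::-1])
E
python3 -m jog '[{"jaw":6,"tx":0,"ty":0,"tz":0,"rx":0,"ry":0,"rz":0}]'; python3 w.py w1; python3 -c "
from h import *
w=load('w1.npz'); print(ray(w,[(320,240)])); print(proj(w,[(.441,.024,.078),(.441,.024,0)]))"
```

```text
t: 1.7
ee_pos: [0.4192, 0.0626, 0.4048]
tool_rot: [0.003, 1.0, -0.0, 0.0]
ft_force: [-0.4, 1.2, -0.7]
opening: 0.0601
finger_force: 0.0
(array([0.34123963, 0.0637778 , 0.382662  ]), array([[ 0.26021865, -0.0186169 , -0.96556608]]))
[[274.6928259  263.22044242]
 [284.67369877 236.69463075]]
```

View pics/w1.png

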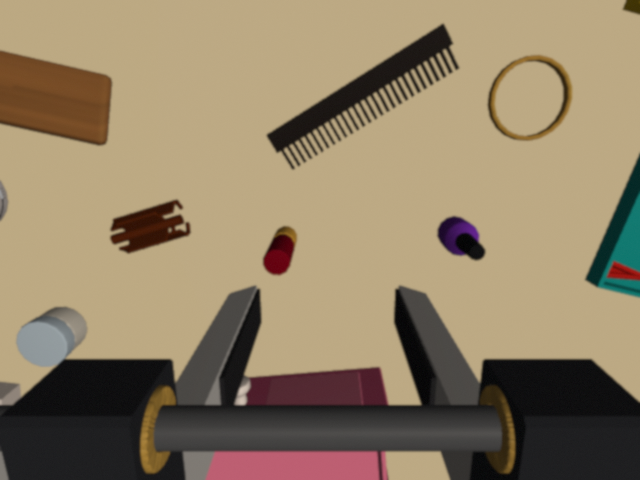

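The lipstick cap is at (275,265) and its foot at (287,235). That matches the projected measurement to about 2 px, so I go ahead.

```bash
python3 -m jog '[{"jaw":6,"tx":-2.2,"ty":-3.9,"tz":0,"rx":0,"ry":0,"rz":0},{"jaw":6,"tx":0,"ty":0,"tz":4.5,"rx":0,"ry":0,"rz":0},{"jaw":6,"tx":0,"ty":0,"tz":4.5,"rx":0,"ry":0,"rz":0},{"jaw":6,"tx":0,"ty":0,"tz":4.0,"rx":0,"ry":0,"rz":0},{"jaw":6,"tx":0,"ty":0,"tz":0,"rx":0,"ry":0,"rz":0}]'; python3 goto.py .441 .024 .052 90
```

```text
t: 2.25
ee_pos: [0.4384, 0.0291, 0.271]
tool_rot: [-0.001, 1.0, -0.001, -0.004]
ft_force: [-0.8, 1.0, 0.9]
opening: 0.0602
finger_force: 0.0
t 2.25 grasp [0.4371 0.0288 0.091 ] yaw_y 90.1 q7 1.6 open 0.0602 ft [-0.8  1.   0.9]
shift cm (before turn) [-0.29 -0.51  3.9 ]  turn deg [-0.1 -0.4  0.1]  shift cm (after turn) [-0.26 -0.51  3.9 ]
```

```bash
python3 -m jog '[{"jaw":6,"tx":-0.3,"ty":-0.5,"tz":0,"rx":0,"ry":0,"rz":0},{"jaw":6,"tx":0,"ty":0,"tz":2,"rx":0,"ry":0,"rz":0},{"jaw":6,"tx":0,"ty":0,"tz":1.9,"rx":0,"ry":0,"rz":0},{"jaw":6,"tx":0,"ty":0,"tz":0,"rx":0,"ry":0,"rz":0},{"jaw":1.5,"tx":0,"ty":0,"tz":0,"rx":0,"ry":0,"rz":0}]' 20; python3 -m jog '[{"jaw":1.5,"tx":0,"ty":0,"tz":0,"rx":0,"ry":0,"rz":0},{"jaw":1.5,"tx":0,"ty":0,"tz":0,"rx":0,"ry":0,"rz":0},{"jaw":1.5,"tx":0,"ty":0,"tz":0,"rx":0,"ry":0,"rz":0},{"jaw":1.5,"tx":0,"ty":0,"tz":0,"rx":0,"ry":0,"rz":0}]';  python3 goto.py .441 .024 .052 90
```

```text
t: 2.75
ee_pos: [0.4437, 0.0235, 0.2375]
tool_rot: [-0.0, 1.0, 0.0, 0.001]
ft_force: [-0.3, 0.7, 0.3]
opening: 0.0551
finger_force: 0.0
t: 3.15
ee_pos: [0.4431, 0.0235, 0.236]
tool_rot: [-0.0, 1.0, 0.0, 0.0]
ft_force: [0.2, 0.1, 0.2]
opening: 0.0235
finger_force: 0.0
t 3.15 grasp [0.4432 0.0235 0.056 ] yaw_y 90.0 q7 1.66 open 0.0235 ft [0.2 0.1 0.2]
shift cm (before turn) [0.21 0.05 0.4 ]  turn deg [0. 0. 0.]  shift cm (after turn) [0.21 0.05 0.4 ]
```

```bash
python3 -m jog '[{"jaw":1.5,"tx":0,"ty":0,"tz":0.2,"rx":0,"ry":0,"rz":0},{"jaw":1.5,"tx":0,"ty":0,"tz":0,"rx":0,"ry":0,"rz":0},{"jaw":1.5,"tx":0,"ty":0,"tz":0,"rx":0,"ry":0,"rz":0}]';  python3 goto.py .610 -.276 .16 82
```

```text
t: 3.45
ee_pos: [0.4436, 0.0235, 0.2343]
tool_rot: [-0.0, 1.0, 0.0, 0.001]
ft_force: [-0.7, 0.6, 16.0]
opening: 0.0205
finger_force: 20.0
t 3.45 grasp [0.4439 0.0235 0.0543] yaw_y 90.0 q7 1.67 open 0.0205 ft [-0.7  0.6 16. ]
shift cm (before turn) [-16.66 -29.95 -10.55]  turn deg [0.  0.1 8. ]  shift cm (after turn) [-20.65 -27.34 -10.57]
```

```bash
python3 -m jog '[{"jaw":1.5,"tx":0,"ty":0,"tz":-3,"rx":0,"ry":0,"rz":0},{"jaw":1.5,"tx":0,"ty":0,"tz":-4,"rx":0,"ry":0,"rz":0},{"jaw":1.5,"tx":0,"ty":-2,"tz":-4,"rx":0,"ry":0,"rz":0},{"jaw":1.5,"tx":0,"ty":-4,"tz":0,"rx":0,"ry":0,"rz":0},{"jaw":1.5,"tx":0,"ty":-4,"tz":0,"rx":0,"ry":0,"rz":0}]' 20
python3 -m jog '[{"jaw":1.5,"tx":0,"ty":-4,"tz":0,"rx":0,"ry":0,"rz":0},{"jaw":1.5,"tx":0,"ty":-4,"tz":0,"rx":0,"ry":0,"rz":0},{"jaw":1.5,"tx":-2,"ty":-4,"tz":0,"rx":0,"ry":0,"rz":0},{"jaw":1.5,"tx":-3,"ty":-4,"tz":0,"rx":0,"ry":0,"rz":0},{"jaw":1.5,"tx":-4,"ty":-2,"tz":0,"rx":0,"ry":0,"rz":0}]'
python3 -m jog '[{"jaw":1.5,"tx":-4,"ty":-1,"tz":0,"rx":0,"ry":0,"rz":0},{"jaw":1.5,"tx":-3,"ty":-1,"tz":0,"rx":0,"ry":0,"rz":4},{"jaw":1.5,"tx":0,"ty":0,"tz":0,"rx":0,"ry":0,"rz":4},{"jaw":1.5,"tx":0,"ty":0,"tz":0,"rx":0,"ry":0,"rz":0}]'
python3 goto.py .610 -.276 .16 82
```

```text
t: 3.95
ee_pos: [0.443, -0.0774, 0.3449]
tool_rot: [-0.001, 1.0, 0.0, 0.001]
ft_force: [0.7, -0.3, -0.8]
opening: 0.0208
finger_force: 20.0
t: 4.45
ee_pos: [0.5326, -0.2603, 0.3439]
tool_rot: [0.002, 1.0, -0.0, -0.0]
ft_force: [0.1, 0.2, 0.1]
opening: 0.0206
finger_force: 20.0
t: 4.85
ee_pos: [0.6033, -0.2766, 0.3428]
tool_rot: [0.07, 0.998, -0.0, -0.001]
ft_force: [-0.1, 0.3, -0.1]
opening: 0.0203
finger_force: 20.0
t 4.85 grasp [ 0.603  -0.2766  0.1628] yaw_y 81.9 q7 2.08 open 0.0203 ft [-0.1  0.3 -0.1]
shift cm (before turn) [-0.65  0.15  0.28]  turn deg [-0.  -0.1 -0.1]  shift cm (after turn) [-0.65  0.15  0.28]
```

```bash
python3 -m jog '[{"jaw":1.5,"tx":-0.6,"ty":0.1,"tz":0,"rx":0,"ry":0,"rz":0},{"jaw":1.5,"tx":0,"ty":0,"tz":0,"rx":0,"ry":0,"rz":0}]' 20;python3 goto.py .610 -.276 .06 82; python3 w.py w2; python3 -c "
from h import *
w=load('w2.npz'); print(proj(w,[(.6087,-.2757,.004),(.6533,-.282,.004)]))
M=np.array([[.5874,-.2486,.026],[.5825,-.2959,.026],[.7249,-.2678,.026],[.7218,-.3163,.026]]); print(proj(w,M))"
```

```text
t: 5.05
ee_pos: [0.6095, -0.276, 0.3439]
tool_rot: [0.069, 0.998, 0.0, 0.0]
ft_force: [-0.3, -0.1, -0.0]
opening: 0.021
finger_force: 20.0
t 5.05 grasp [ 0.6095 -0.2759  0.1639] yaw_y 82.1 q7 2.08 open 0.021 ft [-0.3 -0.1 -0. ]
shift cm (before turn) [-0.05  0.   10.39]  turn deg [0.  0.  0.1]  shift cm (after turn) [-0.05  0.   10.39]
[[326.13758938 229.50166065]
 [326.01484025 285.14089376]]
[[360.52828135 202.23966029]
 [292.11474358 204.56980648]
 [356.60366169 378.07970528]
 [294.64226909 382.12610977]]
```

View pics/w2.png

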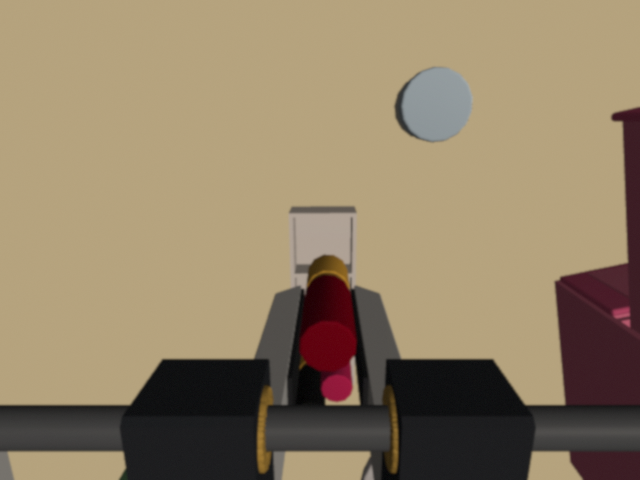

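The front rim corners are at (290,208) and (356,208), against a projected (292,205) and (360,202). The stand is therefore about 2 mm further towards −y and 3 mm further in x than measured. I correct for that and lower.

```bash
python3 -m jog '[{"jaw":1.5,"tx":-0.2,"ty":-0.2,"tz":3,"rx":0,"ry":0,"rz":0},{"jaw":1.5,"tx":0,"ty":0,"tz":3,"rx":0,"ry":0,"rz":0},{"jaw":1.5,"tx":0,"ty":0,"tz":2,"rx":0,"ry":0,"rz":0},{"jaw":1.5,"tx":0,"ty":0,"tz":1.5,"rx":0,"ry":0,"rz":0},{"jaw":1.5,"tx":0,"ty":0,"tz":0,"rx":0,"ry":0,"rz":0}]' 20;python3 goto.py .6115 -.278 .058 82
```

```text
t: 5.6
ee_pos: [0.6103, -0.2783, 0.2472]
tool_rot: [0.069, 0.998, 0.0, -0.001]
ft_force: [-0.1, 0.2, -0.7]
opening: 0.0208
finger_force: 20.0
t 5.6 grasp [ 0.6099 -0.2782  0.0672] yaw_y 82.0 q7 2.12 open 0.0208 ft [-0.1  0.2 -0.7]
shift cm (before turn) [-0.11  0.05  0.92]  turn deg [ 0.  -0.1  0. ]  shift cm (after turn) [-0.11  0.05  0.92]
```

```bash
python3 -m jog '[{"jaw":1.5,"tx":-0.1,"ty":0,"tz":0.4,"rx":0,"ry":0,"rz":0},{"jaw":1.5,"tx":0,"ty":0,"tz":0.3,"rx":0,"ry":0,"rz":0},{"jaw":1.5,"tx":0,"ty":0,"tz":0,"rx":0,"ry":0,"rz":0},{"jaw":1.5,"tx":0,"ty":0,"tz":0,"rx":0,"ry":0,"rz":0}]' 20;python3 goto.py .6115 -.278 .058 82
```

```text
t: 6.0
ee_pos: [0.612, -0.2788, 0.2423]
tool_rot: [0.07, 0.998, -0.0, 0.0]
ft_force: [-0.2, -0.7, -0.9]
opening: 0.0208
finger_force: 20.0
t 6.0 grasp [ 0.6121 -0.2788  0.0623] yaw_y 82.0 q7 2.12 open 0.0208 ft [-0.2 -0.7 -0.9]
shift cm (before turn) [0.06 0.07 0.43]  turn deg [-0.  0.  0.]  shift cm (after turn) [0.06 0.07 0.43]
```

```bash
python3 -m jog '[{"jaw":1.5,"tx":0.1,"ty":0.1,"tz":0.2,"rx":0,"ry":0,"rz":0},{"jaw":1.5,"tx":0,"ty":0,"tz":0.2,"rx":0,"ry":0,"rz":0},{"jaw":1.5,"tx":0,"ty":0,"tz":0,"rx":0,"ry":0,"rz":0},{"jaw":1.5,"tx":0,"ty":0,"tz":0,"rx":0,"ry":0,"rz":0}]' 20;python3 goto.py .6115 -.278 .058 82
```

```text
t: 6.4
ee_pos: [0.6111, -0.2776, 0.2383]
tool_rot: [0.07, 0.998, 0.0, 0.0]
ft_force: [-2.0, 1.8, 7.5]
opening: 0.0207
finger_force: 20.0
t 6.4 grasp [ 0.6113 -0.2775  0.0583] yaw_y 82.0 q7 2.12 open 0.0207 ft [-2.   1.8  7.5]
shift cm (before turn) [-0.04 -0.04  0.03]  turn deg [0. 0. 0.]  shift cm (after turn) [-0.04 -0.04  0.03]
```

Contact with the pocket floor, 7.5 N. I release, back off, and take a top image.

```bash
python3 -m jog '[{"jaw":4.5,"tx":0,"ty":0,"tz":0,"rx":0,"ry":0,"rz":0},{"jaw":4.5,"tx":0,"ty":0,"tz":0,"rx":0,"ry":0,"rz":0},{"jaw":4.5,"tx":0,"ty":0,"tz":0,"rx":0,"ry":0,"rz":0},{"jaw":4.5,"tx":0,"ty":0,"tz":0,"rx":0,"ry":0,"rz":0}]' 20
python3 -m jog '[{"jaw":4.5,"tx":0,"ty":0,"tz":-3,"rx":0,"ry":0,"rz":0},{"jaw":4.5,"tx":0,"ty":0,"tz":-5,"rx":0,"ry":0,"rz":0},{"jaw":6,"tx":2,"ty":0,"tz":-4,"rx":0,"ry":0,"rz":0},{"jaw":6,"tx":4,"ty":0,"tz":-1,"rx":0,"ry":0,"rz":0},{"jaw":6,"tx":4,"ty":0,"tz":0,"rx":0,"ry":0,"rz":0}]'
python3 goto.py .414 -.364 .17 90
python3 w.py w3
python3 -c "
from h import *
w=load('w3.npz'); print(proj(w,[(.414,-.364,.078),(.414,-.364,0),(.6115,-.278,.082)]))"
```

```text
t: 6.8
ee_pos: [0.6109, -0.2776, 0.2376]
tool_rot: [0.07, 0.998, -0.0, -0.0]
ft_force: [-0.3, 0.8, -0.9]
opening: 0.0446
finger_force: 0.0
t: 7.3
ee_pos: [0.5109, -0.2639, 0.3694]
tool_rot: [0.07, 0.998, -0.0, 0.001]
ft_force: [0.6, -1.5, 0.7]
opening: 0.0596
finger_force: 0.0
t 7.3 grasp [ 0.5114 -0.264   0.1894] yaw_y 82.0 q7 2.09 open 0.0596 ft [ 0.6 -1.5  0.7]
shift cm (before turn) [  8.22 -11.26   1.92]  turn deg [-0.   0.2 -8. ]  shift cm (after turn) [  9.69 -10.01   1.94]
[[137.93194474 115.4922836 ]
 [180.61775576 117.07185941]
 [326.23886581 386.99887073]]
```

View pics/w3.png

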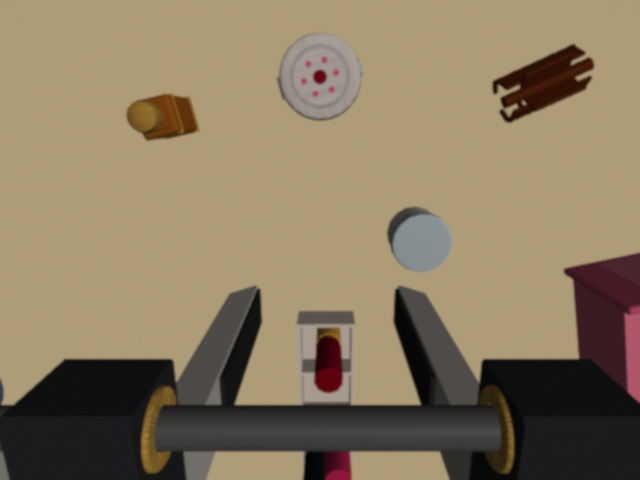

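The lipstick stands upright in the first pocket, its top at (328,378). The vial's stopper is at (145,117), the compact is centred at (320,77), and the claw is at about (545,83). I move over the vial for its yaw.

```bash
python3 -m jog '[{"jaw":6,"tx":2.7,"ty":-3.7,"tz":0.6,"rx":0,"ry":0,"rz":0},{"jaw":6,"tx":2.7,"ty":-3.7,"tz":0.6,"rx":0,"ry":0,"rz":0},{"jaw":6,"tx":2.7,"ty":-3.5,"tz":0.6,"rx":0,"ry":0,"rz":0},{"jaw":6,"tx":0,"ty":0,"tz":0,"rx":0,"ry":0,"rz":0},{"jaw":6,"tx":0,"ty":0,"tz":0,"rx":0,"ry":0,"rz":0}]' 20
python3 goto.py .414 -.36 .17 90
python3 w.py w4
python3 -c "
from h import *
w=load('w3.npz');print('compact',onz(w,[(320,77)],.016))
w=load('w4.npz'); print(proj(w,[(.414,-.36,.078),(.414,-.36,0)]))
cv2.imwrite('pics/w4c.png',cv2.resize(w['img'][100:400,140:540],None,fx=2,fy=2,interpolation=2)[...,::-1])"
```

```text
t: 7.85
ee_pos: [0.4161, -0.3609, 0.3497]
tool_rot: [0.071, 0.998, 0.0, 0.0]
ft_force: [1.6, -0.1, 0.3]
opening: 0.0598
finger_force: 0.0
t 7.85 grasp [ 0.4161 -0.3609  0.1697] yaw_y 81.9 q7 2.34 open 0.0598 ft [ 1.6 -0.1  0.3]
shift cm (before turn) [ 0.22  0.06 -0.03]  turn deg [ 0.   0.  -8.1]  shift cm (after turn) [ 0.21  0.09 -0.03]
compact [[ 0.40181378 -0.25312596  0.016     ]]
[[326.84026092 254.05380817]
 [326.85708892 224.94696482]]
```

View pics/w4c.png

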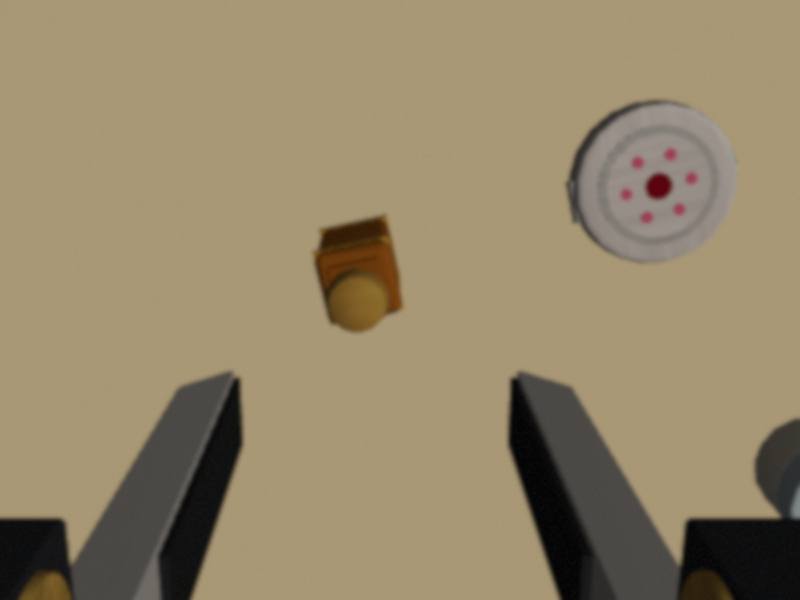

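The crop shows the stopper at (358,301). The block's top-face corners are (316,254), (388,237), (402,306) and (330,321), and the compact is centred at (658,183).

```bash
python3 -c "
from m import *
w=load('w4.npz'); f=lambda u,v,z:onz(w,[(140+u/2,100+v/2)],z)[0]
P=np.array([f(*c,.05) for c in((316,254),(388,237),(402,306),(330,321))]);print(P.mean(0),f(358,301,.078))
for i in range(4):
  e=P[(i+1)%4]-P[i];print(np.linalg.norm(e),np.degrees(np.arctan2(e[1],e[0])))
print('compact',f(658,183,.016))"
```

```text
[ 0.412  -0.3647  0.05  ] [ 0.4111 -0.3644  0.078 ]
0.024487367926152564 95.44586337089098
0.02420275819083666 3.353793402614869
0.024877030620968694 -85.83177202338884
0.02366588095315467 -177.62306980064528
compact [ 0.4003 -0.2537  0.016 ]
```

```bash
python3 -m jog '[{"jaw":6,"tx":0.4,"ty":-0.4,"tz":0,"rx":0,"ry":0,"rz":-6},{"jaw":6,"tx":0,"ty":0,"tz":0,"rx":0,"ry":0,"rz":-6},{"jaw":6,"tx":0,"ty":0,"tz":3.5,"rx":0,"ry":0,"rz":0},{"jaw":6,"tx":0,"ty":0,"tz":3.5,"rx":0,"ry":0,"rz":0},{"jaw":6,"tx":0,"ty":0,"tz":0,"rx":0,"ry":0,"rz":0}]' 20
python3 goto.py .4116 -.3645 .042 94
```

```text
t: 8.4
ee_pos: [0.4124, -0.3619, 0.2765]
tool_rot: [-0.036, 0.999, 0.002, -0.002]
ft_force: [0.4, 0.2, 1.2]
opening: 0.0602
finger_force: 0.0
t 8.4 grasp [ 0.4116 -0.3614  0.0965] yaw_y 94.1 q7 2.6 open 0.0602 ft [0.4 0.2 1.2]
shift cm (before turn) [ 0.07 -0.27  5.44]  turn deg [ 0.2 -0.2  0.1]  shift cm (after turn) [ 0.1  -0.25  5.45]
```

```bash
python3 -m jog '[{"jaw":6,"tx":0,"ty":-0.2,"tz":2,"rx":0,"ry":0,"rz":0},{"jaw":6,"tx":0,"ty":0,"tz":2,"rx":0,"ry":0,"rz":0},{"jaw":6,"tx":0,"ty":0,"tz":1.3,"rx":0,"ry":0,"rz":0},{"jaw":6,"tx":0,"ty":0,"tz":0,"rx":0,"ry":0,"rz":0},{"jaw":6,"tx":0,"ty":0,"tz":0,"rx":0,"ry":0,"rz":0}]' 20
python3 goto.py .4116 -.3645 .042 94
```

```text
t: 8.9
ee_pos: [0.4127, -0.3659, 0.2277]
tool_rot: [-0.035, 0.999, -0.0, 0.0]
ft_force: [0.6, 0.6, 0.1]
opening: 0.0602
finger_force: 0.0
t 8.9 grasp [ 0.4128 -0.366   0.0477] yaw_y 94.0 q7 2.65 open 0.0602 ft [0.6 0.6 0.1]
shift cm (before turn) [0.1  0.15 0.57]  turn deg [-0.  0.  0.]  shift cm (after turn) [0.1  0.15 0.57]
```

```bash
python3 -m jog '[{"jaw":6,"tx":0,"ty":0.1,"tz":0.6,"rx":0,"ry":0,"rz":0},{"jaw":2,"tx":0,"ty":0,"tz":0,"rx":0,"ry":0,"rz":0},{"jaw":2,"tx":0,"ty":0,"tz":0,"rx":0,"ry":0,"rz":0},{"jaw":2,"tx":0,"ty":0,"tz":0,"rx":0,"ry":0,"rz":0},{"jaw":2,"tx":0,"ty":0,"tz":0,"rx":0,"ry":0,"rz":0}]' 25
python3 -m jog '[{"jaw":2,"tx":0,"ty":0,"tz":0,"rx":0,"ry":0,"rz":0},{"jaw":2,"tx":0,"ty":0,"tz":0,"rx":0,"ry":0,"rz":0},{"jaw":2,"tx":0,"ty":0,"tz":0,"rx":0,"ry":0,"rz":0}]' 25
python3 goto.py .44 0.10 .19 71
```

```text
t: 9.4
ee_pos: [0.4122, -0.3649, 0.2209]
tool_rot: [-0.035, 0.999, -0.0, 0.0]
ft_force: [0.4, -0.6, -0.5]
opening: 0.0308
finger_force: 0.0
t: 9.7
ee_pos: [0.4122, -0.3649, 0.2208]
tool_rot: [-0.035, 0.999, -0.0, 0.0]
ft_force: [-0.7, 0.8, 3.1]
opening: 0.0259
finger_force: 25.0
t 9.7 grasp [ 0.4122 -0.3649  0.0408] yaw_y 94.0 q7 2.66 open 0.0259 ft [-0.7  0.8  3.1]
shift cm (before turn) [ -6.03  46.18 -14.93]  turn deg [-0.  0. 23.]  shift cm (after turn) [ 12.5   44.86 -14.92]
```

```bash
python3 -m jog '[{"jaw":2,"tx":0,"ty":0,"tz":-3,"rx":0,"ry":0,"rz":0},{"jaw":2,"tx":0,"ty":0,"tz":-5,"rx":0,"ry":0,"rz":0},{"jaw":2,"tx":0,"ty":0,"tz":-5,"rx":0,"ry":0,"rz":0},{"jaw":2,"tx":-0.5,"ty":3,"tz":-2,"rx":0,"ry":0,"rz":0},{"jaw":2,"tx":-0.6,"ty":4.6,"tz":0,"rx":0,"ry":0,"rz":0}]' 25
python3 -m jog '[{"jaw":2,"tx":-0.6,"ty":4.6,"tz":0,"rx":0,"ry":0,"rz":0},{"jaw":2,"tx":-0.6,"ty":4.6,"tz":0,"rx":0,"ry":0,"rz":0},{"jaw":2,"tx":-0.6,"ty":4.6,"tz":0,"rx":0,"ry":0,"rz":0},{"jaw":2,"tx":-0.6,"ty":4.6,"tz":0,"rx":0,"ry":0,"rz":0},{"jaw":2,"tx":-0.6,"ty":4.6,"tz":0,"rx":0,"ry":0,"rz":0}]' 
python3 -m jog '[{"jaw":2,"tx":-0.6,"ty":4.6,"tz":0,"rx":0,"ry":0,"rz":0},{"jaw":2,"tx":-0.6,"ty":4.6,"tz":0,"rx":0,"ry":0,"rz":0},{"jaw":2,"tx":-0.6,"ty":4.6,"tz":0,"rx":0,"ry":0,"rz":0},{"jaw":2,"tx":-0.6,"ty":4.6,"tz":0,"rx":0,"ry":0,"rz":0},{"jaw":2,"tx":0,"ty":0,"tz":0,"rx":0,"ry":0,"rz":5}]' 
python3 goto.py .619 0.2756 .19 71
```

```text
t: 10.2
ee_pos: [0.4176, -0.2894, 0.3735]
tool_rot: [-0.033, 0.999, -0.001, 0.002]
ft_force: [1.1, 1.0, -0.7]
opening: 0.0259
finger_force: 25.0
t: 10.7
ee_pos: [0.4312, -0.0548, 0.3708]
tool_rot: [-0.035, 0.999, 0.0, 0.0]
ft_force: [0.3, 0.5, -1.1]
opening: 0.0255
finger_force: 25.0
t: 11.2
ee_pos: [0.4423, 0.1339, 0.3705]
tool_rot: [0.005, 1.0, 0.0, -0.0]
ft_force: [-0.5, -2.3, -0.7]
opening: 0.0261
finger_force: 25.0
t 11.2 grasp [0.4423 0.134  0.1905] yaw_y 89.4 q7 1.26 open 0.0261 ft [-0.5 -2.3 -0.7]
shift cm (before turn) [-17.52  14.36   0.06]  turn deg [ 0.  -0.  18.4]  shift cm (after turn) [-12.09  19.16   0.05]
```

```bash
python3 -m jog '[{"jaw":2,"tx":0,"ty":0,"tz":0,"rx":0,"ry":0,"rz":6.2},{"jaw":2,"tx":0,"ty":0,"tz":0,"rx":0,"ry":0,"rz":6.2},{"jaw":2,"tx":0,"ty":0,"tz":0,"rx":0,"ry":0,"rz":6},{"jaw":2,"tx":-2.4,"ty":3.8,"tz":0,"rx":0,"ry":0,"rz":0},{"jaw":2,"tx":-2.4,"ty":3.8,"tz":0,"rx":0,"ry":0,"rz":0}]' 25
python3 -m jog '[{"jaw":2,"tx":-2.4,"ty":3.8,"tz":0,"rx":0,"ry":0,"rz":0},{"jaw":2,"tx":-2.4,"ty":3.8,"tz":0,"rx":0,"ry":0,"rz":0},{"jaw":2,"tx":-2.4,"ty":3.8,"tz":0,"rx":0,"ry":0,"rz":0},{"jaw":2,"tx":0,"ty":0,"tz":0,"rx":0,"ry":0,"rz":0},{"jaw":2,"tx":0,"ty":0,"tz":0,"rx":0,"ry":0,"rz":0}]' 
python3 goto.py .619 0.2756 .19 71; python3 w.py w5; python3 -c "
from h import *
w=load('w5.npz');c=np.array([.6468,.266]);x=np.array([.9455,-.3256]);y=np.array([.3256,.9455])
print(proj(w,[(*(c+a*x+b*y),.022) for a,b in((-.0685,-.034),(-.0685,.034),(.0685,.034),(.0685,-.034))]))"
```

```text
t: 11.7
ee_pos: [0.5139, 0.1848, 0.3711]
tool_rot: [0.169, 0.986, 0.0, 0.0]
ft_force: [0.4, -0.2, 0.4]
opening: 0.026
finger_force: 25.0
t: 12.2
ee_pos: [0.6191, 0.268, 0.3695]
tool_rot: [0.168, 0.986, -0.001, -0.0]
ft_force: [-0.5, -1.1, -1.5]
opening: 0.026
finger_force: 25.0
t 12.2 grasp [0.6189 0.2678 0.1895] yaw_y 70.6 q7 0.91 open 0.026 ft [-0.5 -1.1 -1.5]
shift cm (before turn) [ 0.26  0.71 -0.05]  turn deg [-0.1 -0.  -0.4]  shift cm (after turn) [ 0.26  0.71 -0.05]
[[290.50104088 175.14846176]
 [381.07204598 174.54377278]
 [376.68142769 339.53358371]
 [295.35631358 339.98372254]]
```

View pics/w5.png

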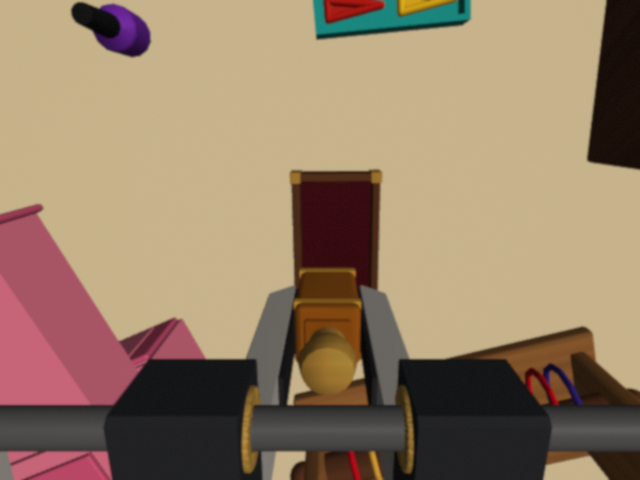

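The tray's front corners are at (290,171) and (381,171), against a projected v of 175, so the measurement holds to 2 mm. The free floor is clear, and I lower.

```bash
python3 -m jog '[{"jaw":2,"tx":0.3,"ty":0.8,"tz":0,"rx":0,"ry":0,"rz":0},{"jaw":2,"tx":0,"ty":0,"tz":4,"rx":0,"ry":0,"rz":0},{"jaw":2,"tx":0,"ty":0,"tz":4,"rx":0,"ry":0,"rz":0},{"jaw":2,"tx":0,"ty":0,"tz":3,"rx":0,"ry":0,"rz":0},{"jaw":2,"tx":0,"ty":0,"tz":2,"rx":0,"ry":0,"rz":0}]' 25
python3 -m jog '[{"jaw":2,"tx":0,"ty":0,"tz":0,"rx":0,"ry":0,"rz":0},{"jaw":2,"tx":0,"ty":0,"tz":0,"rx":0,"ry":0,"rz":0}]'
python3 goto.py .617 0.276 .0458 71
```

```text
t: 12.75
ee_pos: [0.6178, 0.2764, 0.239]
tool_rot: [0.168, 0.986, -0.0, -0.001]
ft_force: [0.5, 0.0, -1.3]
opening: 0.026
finger_force: 25.0
t: 12.95
ee_pos: [0.6188, 0.2766, 0.2418]
tool_rot: [0.168, 0.986, 0.0, 0.0]
ft_force: [1.0, 0.2, -0.6]
opening: 0.0257
finger_force: 25.0
t 12.95 grasp [0.6189 0.2767 0.0618] yaw_y 70.6 q7 0.93 open 0.0257 ft [ 1.   0.2 -0.6]
shift cm (before turn) [ 0.15 -0.12  1.6 ]  turn deg [ 0.   0.  -0.4]  shift cm (after turn) [ 0.15 -0.12  1.6 ]
```

```bash
python3 -m jog '[{"jaw":2,"tx":0.1,"ty":-0.1,"tz":0.8,"rx":0,"ry":0,"rz":0},{"jaw":2,"tx":0,"ty":0,"tz":0.5,"rx":0,"ry":0,"rz":0},{"jaw":2,"tx":0,"ty":0,"tz":0.2,"rx":0,"ry":0,"rz":0},{"jaw":2,"tx":0,"ty":0,"tz":0,"rx":0,"ry":0,"rz":0},{"jaw":2,"tx":0,"ty":0,"tz":0,"rx":0,"ry":0,"rz":0}]'
python3 goto.py .617 0.276 .0458 71
```

```text
t: 13.45
ee_pos: [0.6176, 0.2758, 0.2259]
tool_rot: [0.168, 0.986, 0.0, 0.0]
ft_force: [-0.8, -0.2, 1.6]
opening: 0.0263
finger_force: 25.0
t 13.45 grasp [0.6177 0.2759 0.0459] yaw_y 70.6 q7 0.94 open 0.0263 ft [-0.8 -0.2  1.6]
shift cm (before turn) [ 0.06 -0.01  0.01]  turn deg [ 0.   0.  -0.4]  shift cm (after turn) [ 0.06 -0.01  0.01]
```

```bash
python3 -m jog '[{"jaw":4.5,"tx":0,"ty":0,"tz":0,"rx":0,"ry":0,"rz":0},{"jaw":4.5,"tx":0,"ty":0,"tz":0,"rx":0,"ry":0,"rz":0},{"jaw":4.5,"tx":0,"ty":0,"tz":0,"rx":0,"ry":0,"rz":0},{"jaw":4.5,"tx":0,"ty":0,"tz":-3,"rx":0,"ry":0,"rz":0},{"jaw":4.5,"tx":0,"ty":0,"tz":-4,"rx":0,"ry":0,"rz":0}]' 20
python3 -m jog '[{"jaw":6,"tx":0,"ty":0,"tz":-5,"rx":0,"ry":0,"rz":0},{"jaw":6,"tx":3,"ty":0,"tz":-3,"rx":0,"ry":0,"rz":0},{"jaw":6,"tx":4.5,"ty":0,"tz":0,"rx":0,"ry":0,"rz":0},{"jaw":6,"tx":4.5,"ty":0,"tz":0,"rx":0,"ry":0,"rz":0},{"jaw":6,"tx":4.5,"ty":-2,"tz":0,"rx":0,"ry":0,"rz":0}]'
python3 w.py w6; python3 goto.py .43 -.092 .18 16
cat > m3.py <<'E'
from m import *
for n,box in(("w1",(105,190,200,260)),("w3",(485,35,605,130))):
    w=load(n+".npz")
    c=blob(w,lambda h:h[...,2]<110,box)
    for z in (.017,.03): rect(n+f" z{z}",w,c,z)
w=load("w6.npz"); print(proj(w,[(.6177,.2759,.083),(.6177,.2759,.055)]))
E
python3 m3.py
```

```text
t: 13.95
ee_pos: [0.617, 0.2757, 0.2947]
tool_rot: [0.168, 0.986, -0.001, -0.001]
ft_force: [-0.4, 1.1, 0.9]
opening: 0.045
finger_force: 0.0
t: 14.45
ee_pos: [0.4534, 0.3135, 0.3756]
tool_rot: [0.167, 0.986, 0.0, 0.0]
ft_force: [-0.6, 0.9, -0.4]
opening: 0.0598
finger_force: 0.0
t 14.5 grasp [0.4461 0.3121 0.1945] yaw_y 70.9 q7 0.67 open 0.0599 ft [-0.9  4.9  2.5]
shift cm (before turn) [-11.66 -38.74   1.49]  turn deg [-0.2 -0.2 54.9]  shift cm (after turn) [-38.39 -12.77   1.45]
w1 z0.017      c=(0.4276,-0.0933) size 70x32 long-axis yaw -73.6
w1 z0.03       c=(0.4245,-0.0877) size 68x31 long-axis yaw -73.6
w3 z0.017      c=(0.4279,-0.0941) size 71x33 long-axis yaw -73.7
w3 z0.03       c=(0.4281,-0.1003) size 68x32 long-axis yaw -73.7
[[350.3269 460.2139]
 [348.5199 434.5716]]
```

View pics/w6.png

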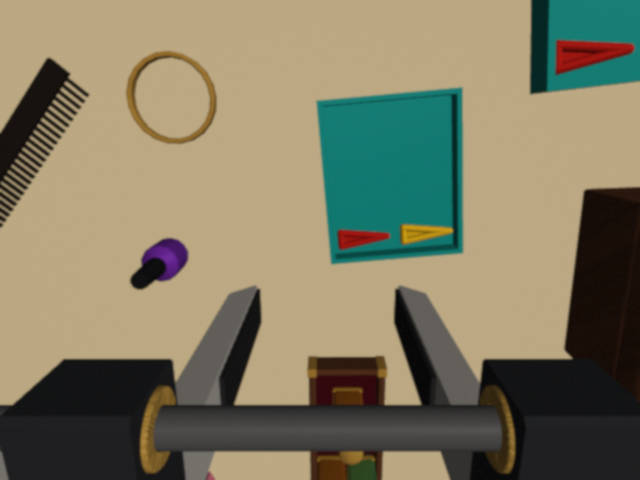

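The vial stands upright in its tray at (348,420). The clip tray's rim corners are at (318,101), (462,88), (463,252) and (332,264). Two views agree on the claw: (0.428,−0.0937), long axis at −73.7°.

```bash
python3 -c "
from m import *
w=load('w6.npz'); P=onz(w,[(318,101),(462,88),(463,252),(332,264)],.02); print(P)
for i in range(4):
  e=P[(i+1)%4]-P[i];print(np.linalg.norm(e),np.degrees(np.arctan2(e[1],e[0])))
c=P.mean(0); a=np.radians(-14.4); print('spot',c[:2]-.015*np.array([np.cos(a),np.sin(a)]))"
python3 -m jog '[{"jaw":7.5,"tx":0,"ty":0,"tz":0,"rx":0,"ry":0,"rz":7.8},{"jaw":7.5,"tx":0,"ty":0,"tz":0,"rx":0,"ry":0,"rz":7.8},{"jaw":7.5,"tx":0,"ty":0,"tz":0,"rx":0,"ry":0,"rz":7.8},{"jaw":7.5,"tx":0,"ty":0,"tz":0,"rx":0,"ry":0,"rz":7.8},{"jaw":7.5,"tx":0,"ty":0,"tz":0,"rx":0,"ry":0,"rz":7.8}]' 
python3 -m jog '[{"jaw":7.5,"tx":0,"ty":0,"tz":0,"rx":0,"ry":0,"rz":7.8},{"jaw":7.5,"tx":0,"ty":0,"tz":0,"rx":0,"ry":0,"rz":7.8},{"jaw":7.5,"tx":-4.2,"ty":-1.4,"tz":0,"rx":0,"ry":0,"rz":0},{"jaw":7.5,"tx":-4.2,"ty":-1.4,"tz":0,"rx":0,"ry":0,"rz":0},{"jaw":7.5,"tx":-4.2,"ty":-1.4,"tz":0,"rx":0,"ry":0,"rz":0}]' 
python3 -m jog '[{"jaw":7.5,"tx":-4.2,"ty":-1.4,"tz":0,"rx":0,"ry":0,"rz":0},{"jaw":7.5,"tx":-4.2,"ty":-1.4,"tz":0,"rx":0,"ry":0,"rz":0},{"jaw":7.5,"tx":-4.2,"ty":-1.4,"tz":0,"rx":0,"ry":0,"rz":0},{"jaw":7.5,"tx":-4.2,"ty":-1.4,"tz":0,"rx":0,"ry":0,"rz":0},{"jaw":7.5,"tx":-4.2,"ty":-1.4,"tz":0,"rx":0,"ry":0,"rz":0}]' 
python3 goto.py .428 -.0937 .12 16.3
```

```text
[[0.3624 0.3395 0.02  ]
 [0.3886 0.4418 0.02  ]
 [0.5104 0.4113 0.02  ]
 [0.485  0.3079 0.02  ]]
0.10561225049269969 75.6292617928493
0.12552521428460917 -14.0871409283435
0.10638205795206022 -103.79363140095478
0.1265952635099429 165.56449580693325
spot [0.4221 0.3789]
t: 15.0
ee_pos: [0.4553, 0.3117, 0.3758]
tool_rot: [0.49, 0.872, 0.0, 0.0]
ft_force: [-0.1, 0.8, -1.1]
opening: 0.075
finger_force: 0.0
t: 15.5
ee_pos: [0.4493, 0.1775, 0.3757]
tool_rot: [0.602, 0.799, 0.0, 0.0]
ft_force: [1.1, -0.7, 0.1]
opening: 0.0752
finger_force: 0.0
t: 16.0
ee_pos: [0.4398, -0.0439, 0.376]
tool_rot: [0.602, 0.799, 0.0, 0.0]
ft_force: [0.9, 0.5, -0.4]
opening: 0.0749
finger_force: 0.0
t 16.0 grasp [ 0.44   -0.0438  0.196 ] yaw_y 16.0 q7 0.43 open 0.0749 ft [ 0.9  0.5 -0.4]
shift cm (before turn) [-4.46 -2.52  7.6 ]  turn deg [ 0.1 -0.  -0.3]  shift cm (after turn) [-4.45 -2.53  7.6 ]
```

```bash
python3 -m jog '[{"jaw":7.5,"tx":-3.0,"ty":-2.0,"tz":0,"rx":0,"ry":0,"rz":0},{"jaw":7.5,"tx":-1.5,"ty":-0.5,"tz":3,"rx":0,"ry":0,"rz":0},{"jaw":7.5,"tx":0,"ty":0,"tz":4.5,"rx":0,"ry":0,"rz":0},{"jaw":7.5,"tx":0,"ty":0,"tz":0,"rx":0,"ry":0,"rz":0},{"jaw":7.5,"tx":0,"ty":0,"tz":0,"rx":0,"ry":0,"rz":0}]' 
python3 goto.py .428 -.0937 .024 16.3
```

```text
t: 16.5
ee_pos: [0.4288, -0.0924, 0.3013]
tool_rot: [0.602, 0.799, -0.001, -0.0]
ft_force: [1.0, 0.6, 1.0]
opening: 0.0751
finger_force: 0.0
t 16.5 grasp [ 0.4285 -0.0925  0.1213] yaw_y 16.0 q7 0.68 open 0.0751 ft [1.  0.6 1. ]
shift cm (before turn) [-0.11 -0.09  9.73]  turn deg [-0.1  0.  -0.3]  shift cm (after turn) [-0.11 -0.11  9.73]
```

```bash
python3 -m jog '[{"jaw":7.5,"tx":0,"ty":0,"tz":4,"rx":0,"ry":0,"rz":0},{"jaw":7.5,"tx":0,"ty":0,"tz":3,"rx":0,"ry":0,"rz":0},{"jaw":7.5,"tx":0,"ty":0,"tz":2,"rx":0,"ry":0,"rz":0},{"jaw":7.5,"tx":0,"ty":0,"tz":0,"rx":0,"ry":0,"rz":0},{"jaw":7.5,"tx":0,"ty":0,"tz":0,"rx":0,"ry":0,"rz":0}]' 
python3 goto.py .428 -.0937 .024 16.3
```

```text
t: 17.0
ee_pos: [0.4295, -0.0921, 0.2126]
tool_rot: [0.602, 0.799, 0.001, 0.001]
ft_force: [0.1, 0.0, 0.6]
opening: 0.0753
finger_force: 0.0
t 17.0 grasp [ 0.4299 -0.0921  0.0326] yaw_y 16.0 q7 0.86 open 0.0753 ft [0.1 0.  0.6]
shift cm (before turn) [-0.11 -0.19  0.86]  turn deg [ 0.1  0.  -0.3]  shift cm (after turn) [-0.11 -0.19  0.86]
```

```bash
python3 -m jog '[{"jaw":7.5,"tx":-0.1,"ty":-0.2,"tz":0.4,"rx":0,"ry":0,"rz":0},{"jaw":6,"tx":0,"ty":0,"tz":0.4,"rx":0,"ry":0,"rz":0},{"jaw":5,"tx":0,"ty":0,"tz":0,"rx":0,"ry":0,"rz":0},{"jaw":4,"tx":0,"ty":0,"tz":0,"rx":0,"ry":0,"rz":0},{"jaw":2.5,"tx":0,"ty":0,"tz":0,"rx":0,"ry":0,"rz":0}]' 15
python3 -m jog '[{"jaw":2.5,"tx":0,"ty":0,"tz":0,"rx":0,"ry":0,"rz":0},{"jaw":2.5,"tx":0,"ty":0,"tz":0,"rx":0,"ry":0,"rz":0},{"jaw":2.5,"tx":0,"ty":0,"tz":0,"rx":0,"ry":0,"rz":0},{"jaw":2.5,"tx":0,"ty":0,"tz":0,"rx":0,"ry":0,"rz":0}]' 15
python3 goto.py .425 .378 .15 75.6
```

```text
t: 17.5
ee_pos: [0.4271, -0.0938, 0.2029]
tool_rot: [0.602, 0.799, 0.0, 0.0]
ft_force: [1.1, -1.3, -0.6]
opening: 0.0463
finger_force: 0.0
t: 17.9
ee_pos: [0.427, -0.0938, 0.2027]
tool_rot: [0.602, 0.799, -0.0, 0.0]
ft_force: [-0.1, 0.3, 3.5]
opening: 0.0339
finger_force: 15.0
t 17.9 grasp [ 0.4271 -0.0938  0.0227] yaw_y 16.0 q7 0.88 open 0.0339 ft [-0.1  0.3  3.5]
shift cm (before turn) [ 45.4   12.81 -12.73]  turn deg [ -0.    0.  -59.6]  shift cm (after turn) [ 11.93  45.65 -12.73]
```

```bash
python3 -m jog '[{"jaw":2.5,"tx":0,"ty":0,"tz":-3,"rx":0,"ry":0,"rz":0},{"jaw":2.5,"tx":0,"ty":0,"tz":-4,"rx":0,"ry":0,"rz":0},{"jaw":2.5,"tx":0,"ty":0,"tz":-4,"rx":0,"ry":0,"rz":0},{"jaw":2.5,"tx":2,"ty":0.5,"tz":-2,"rx":0,"ry":0,"rz":0},{"jaw":2.5,"tx":4.5,"ty":1.2,"tz":0,"rx":0,"ry":0,"rz":0}]' 15
python3 -m jog '[{"jaw":2.5,"tx":4.5,"ty":1.3,"tz":0,"rx":0,"ry":0,"rz":0},{"jaw":2.5,"tx":4.5,"ty":1.3,"tz":0,"rx":0,"ry":0,"rz":0},{"jaw":2.5,"tx":4.5,"ty":1.3,"tz":0,"rx":0,"ry":0,"rz":0},{"jaw":2.5,"tx":4.5,"ty":1.3,"tz":0,"rx":0,"ry":0,"rz":0},{"jaw":2.5,"tx":4.5,"ty":1.3,"tz":0,"rx":0,"ry":0,"rz":0}]' 15
python3 -m jog '[{"jaw":2.5,"tx":4.5,"ty":1.3,"tz":0,"rx":0,"ry":0,"rz":0},{"jaw":2.5,"tx":4.5,"ty":1.3,"tz":0,"rx":0,"ry":0,"rz":0},{"jaw":2.5,"tx":4.5,"ty":1.3,"tz":0,"rx":0,"ry":0,"rz":0},{"jaw":2.5,"tx":0,"ty":0,"tz":0,"rx":0,"ry":0,"rz":-7.5},{"jaw":2.5,"tx":0,"ty":0,"tz":0,"rx":0,"ry":0,"rz":-7.5}]' 15
python3 -m jog '[{"jaw":2.5,"tx":0,"ty":0,"tz":0,"rx":0,"ry":0,"rz":-7.5},{"jaw":2.5,"tx":0,"ty":0,"tz":0,"rx":0,"ry":0,"rz":-7.5},{"jaw":2.5,"tx":0,"ty":0,"tz":0,"rx":0,"ry":0,"rz":-7.5},{"jaw":2.5,"tx":0,"ty":0,"tz":0,"rx":0,"ry":0,"rz":-7.5},{"jaw":2.5,"tx":0,"ty":0,"tz":0,"rx":0,"ry":0,"rz":-7.5}]' 15
python3 goto.py .425 .378 .05 75.6
```

```text
t: 18.4
ee_pos: [0.426, -0.0281, 0.3352]
tool_rot: [0.604, 0.797, 0.002, 0.002]
ft_force: [1.6, 1.2, -1.0]
opening: 0.0342
finger_force: 15.0
t: 18.9
ee_pos: [0.4254, 0.2096, 0.3327]
tool_rot: [0.602, 0.799, 0.0, -0.0]
ft_force: [1.5, -0.5, -0.0]
opening: 0.0339
finger_force: 15.0
t: 19.4
ee_pos: [0.4256, 0.3495, 0.332]
tool_rot: [0.489, 0.872, -0.001, 0.0]
ft_force: [0.4, -1.6, -1.0]
opening: 0.0337
finger_force: 15.0
t: 19.9
ee_pos: [0.426, 0.3481, 0.3325]
tool_rot: [0.184, 0.983, -0.0, -0.0]
ft_force: [-0.7, 0.8, -0.3]
opening: 0.0337
finger_force: 15.0
t 19.9 grasp [0.426  0.348  0.1525] yaw_y 68.8 q7 0.59 open 0.0337 ft [-0.7  0.8 -0.3]
shift cm (before turn) [ 1.18  2.76 10.25]  turn deg [-0.  -0.  -6.8]  shift cm (after turn) [ 0.85  2.87 10.25]
```

```bash
python3 -m jog '[{"jaw":2.5,"tx":0,"ty":0,"tz":0,"rx":0,"ry":0,"rz":-6.8},{"jaw":2.5,"tx":0.8,"ty":2.9,"tz":0,"rx":0,"ry":0,"rz":0},{"jaw":2.5,"tx":0,"ty":0,"tz":4,"rx":0,"ry":0,"rz":0},{"jaw":2.5,"tx":0,"ty":0,"tz":4,"rx":0,"ry":0,"rz":0},{"jaw":2.5,"tx":0,"ty":0,"tz":2.5,"rx":0,"ry":0,"rz":0}]' 15
python3 -m jog '[{"jaw":2.5,"tx":0,"ty":0,"tz":0,"rx":0,"ry":0,"rz":0},{"jaw":2.5,"tx":0,"ty":0,"tz":0,"rx":0,"ry":0,"rz":0}]' 15
python3 goto.py .425 .378 .0267 75.6
```

```text
t: 20.4
ee_pos: [0.4251, 0.3778, 0.225]
tool_rot: [0.128, 0.992, -0.001, -0.001]
ft_force: [-0.2, -0.1, -1.7]
opening: 0.034
finger_force: 15.0
t: 20.6
ee_pos: [0.426, 0.3782, 0.2282]
tool_rot: [0.128, 0.992, -0.0, 0.0]
ft_force: [0.1, 0.2, 0.1]
opening: 0.0341
finger_force: 15.0
t 20.6 grasp [0.426  0.3781 0.0482] yaw_y 75.3 q7 0.7 open 0.0341 ft [0.1 0.2 0.1]
shift cm (before turn) [ 0.09 -0.04  2.15]  turn deg [-0.   0.  -0.3]  shift cm (after turn) [ 0.09 -0.04  2.15]
```

```bash
python3 -m jog '[{"jaw":2.5,"tx":0,"ty":0,"tz":1.2,"rx":0,"ry":0,"rz":0},{"jaw":2.5,"tx":0,"ty":0,"tz":0.6,"rx":0,"ry":0,"rz":0},{"jaw":2.5,"tx":0,"ty":0,"tz":0.3,"rx":0,"ry":0,"rz":0},{"jaw":2.5,"tx":0,"ty":0,"tz":0,"rx":0,"ry":0,"rz":0},{"jaw":2.5,"tx":0,"ty":0,"tz":0,"rx":0,"ry":0,"rz":0}]' 15
python3 goto.py .425 .378 .0267 75.6
```

```text
t: 21.1
ee_pos: [0.4258, 0.3783, 0.2068]
tool_rot: [0.128, 0.992, 0.0, 0.0]
ft_force: [-0.2, -0.2, -1.1]
opening: 0.0342
finger_force: 15.0
t 21.1 grasp [0.4258 0.3783 0.0268] yaw_y 75.3 q7 0.71 open 0.0342 ft [-0.2 -0.2 -1.1]
shift cm (before turn) [ 0.07 -0.05  0.01]  turn deg [ 0.   0.  -0.3]  shift cm (after turn) [ 0.07 -0.04  0.01]
```

```bash
python3 -m jog '[{"jaw":5,"tx":0,"ty":0,"tz":0,"rx":0,"ry":0,"rz":0},{"jaw":5,"tx":0,"ty":0,"tz":0,"rx":0,"ry":0,"rz":0},{"jaw":5,"tx":0,"ty":0,"tz":0,"rx":0,"ry":0,"rz":0},{"jaw":5,"tx":0,"ty":0,"tz":-3,"rx":0,"ry":0,"rz":0},{"jaw":5,"tx":0,"ty":0,"tz":-4,"rx":0,"ry":0,"rz":0}]' 15
python3 -m jog '[{"jaw":8,"tx":0,"ty":0,"tz":-4,"rx":0,"ry":0,"rz":0},{"jaw":8,"tx":2,"ty":-3,"tz":-3,"rx":0,"ry":0,"rz":0},{"jaw":8,"tx":4,"ty":-3,"tz":0,"rx":0,"ry":0,"rz":0},{"jaw":8,"tx":0,"ty":0,"tz":0,"rx":0,"ry":0,"rz":7},{"jaw":8,"tx":0,"ty":0,"tz":0,"rx":0,"ry":0,"rz":7}]' 
python3 w.py w7
python3 -m jog '[{"jaw":8,"tx":0,"ty":0,"tz":0,"rx":0,"ry":0,"rz":7},{"jaw":8,"tx":0,"ty":0,"tz":0,"rx":0,"ry":0,"rz":7},{"jaw":8,"tx":0,"ty":0,"tz":0,"rx":0,"ry":0,"rz":7},{"jaw":8,"tx":0,"ty":0,"tz":0,"rx":0,"ry":0,"rz":0}]' 
python3 goto.py .4003 -.2535 .12 40
```

```text
t: 21.6
ee_pos: [0.4253, 0.3778, 0.2761]
tool_rot: [0.128, 0.992, -0.001, -0.001]
ft_force: [0.5, 0.1, 1.1]
opening: 0.05
finger_force: 0.0
t: 22.1
ee_pos: [0.3515, 0.335, 0.3473]
tool_rot: [0.25, 0.968, 0.001, -0.0]
ft_force: [-0.0, 1.1, -0.1]
opening: 0.0798
finger_force: 0.0
t: 22.55
ee_pos: [0.3525, 0.3355, 0.3466]
tool_rot: [0.42, 0.907, -0.0, 0.0]
ft_force: [0.0, 0.7, 1.1]
opening: 0.0796
finger_force: 0.0
t 22.55 grasp [0.3525 0.3354 0.1666] yaw_y 40.3 q7 -0.0 open 0.0796 ft [0.  0.7 1.1]
shift cm (before turn) [-48.01 -34.45   4.68]  turn deg [-0.   0.   0.3]  shift cm (after turn) [-48.19 -34.2    4.66]
```

View pics/w7.png

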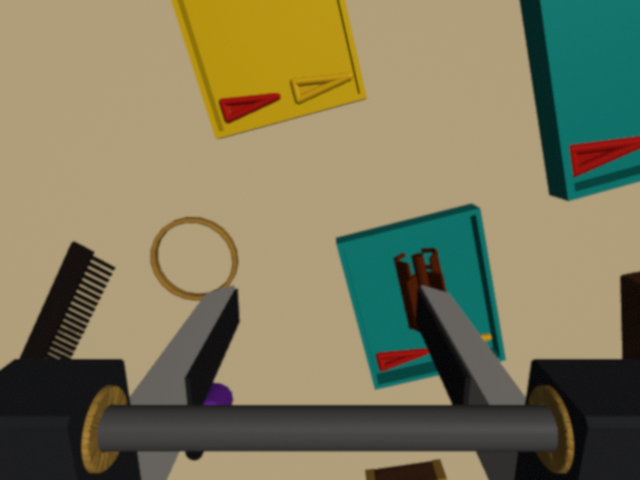

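The claw sits level in the small teal tray at (420,290), clear of the snap clips. On to the compact.

```bash
python3 -m jog '[{"jaw":8,"tx":-4.1,"ty":-2.6,"tz":0,"rx":0,"ry":0,"rz":0},{"jaw":8,"tx":-4.1,"ty":-2.6,"tz":0,"rx":0,"ry":0,"rz":0},{"jaw":8,"tx":-4.1,"ty":-2.6,"tz":0,"rx":0,"ry":0,"rz":0},{"jaw":8,"tx":-4.1,"ty":-2.6,"tz":0,"rx":0,"ry":0,"rz":0},{"jaw":8,"tx":-4.1,"ty":-2.6,"tz":0,"rx":0,"ry":0,"rz":0}]' 
python3 -m jog '[{"jaw":8,"tx":-4.0,"ty":-3,"tz":0,"rx":0,"ry":0,"rz":0},{"jaw":8,"tx":-4.0,"ty":-3,"tz":0,"rx":0,"ry":0,"rz":0},{"jaw":8,"tx":-4,"ty":-3,"tz":0,"rx":0,"ry":0,"rz":0},{"jaw":8,"tx":-4,"ty":-3,"tz":0,"rx":0,"ry":0,"rz":0},{"jaw":8,"tx":-4,"ty":-3,"tz":0,"rx":0,"ry":0,"rz":0}]' 
python3 goto.py .4003 -.2535 .12 40
```

```text
t: 23.05
ee_pos: [0.3858, 0.0931, 0.3468]
tool_rot: [0.417, 0.909, 0.0, 0.0]
ft_force: [1.1, 0.2, 0.1]
opening: 0.0803
finger_force: 0.0
t: 23.55
ee_pos: [0.4006, -0.1566, 0.347]
tool_rot: [0.417, 0.909, 0.0, 0.0]
ft_force: [1.3, 1.5, -0.2]
opening: 0.08
finger_force: 0.0
t 23.55 grasp [ 0.4008 -0.1566  0.167 ] yaw_y 40.7 q7 1.2 open 0.08 ft [ 1.3  1.5 -0.2]
shift cm (before turn) [-7.32 -6.35  4.7 ]  turn deg [0.1 0.  0.7]  shift cm (after turn) [-7.4  -6.25  4.7 ]
```

```bash
python3 -m jog '[{"jaw":8.5,"tx":-3.6,"ty":-3.1,"tz":0,"rx":0,"ry":0,"rz":0},{"jaw":8.5,"tx":-3.7,"ty":-3.2,"tz":1,"rx":0,"ry":0,"rz":0},{"jaw":8.5,"tx":0,"ty":0,"tz":4,"rx":0,"ry":0,"rz":0},{"jaw":8.5,"tx":0,"ty":0,"tz":4,"rx":0,"ry":0,"rz":0},{"jaw":8.5,"tx":0,"ty":0,"tz":3,"rx":0,"ry":0,"rz":0}]' 
python3 -m jog '[{"jaw":8.5,"tx":0,"ty":0,"tz":0,"rx":0,"ry":0,"rz":0},{"jaw":8.5,"tx":0,"ty":0,"tz":0,"rx":0,"ry":0,"rz":0}]' 
python3 goto.py .4006 -.2535 .022 40
```

```text
t: 24.05
ee_pos: [0.3996, -0.2512, 0.2244]
tool_rot: [0.418, 0.909, -0.0, -0.001]
ft_force: [0.8, -0.2, -0.7]
opening: 0.0851
finger_force: 0.0
t: 24.25
ee_pos: [0.4001, -0.2514, 0.2273]
tool_rot: [0.419, 0.908, -0.0, -0.0]
ft_force: [-0.0, 0.3, 0.4]
opening: 0.0849
finger_force: 0.0
t 24.25 grasp [ 0.4    -0.2514  0.0473] yaw_y 40.4 q7 1.68 open 0.0849 ft [-0.   0.3  0.4]
shift cm (before turn) [-0.19 -0.1   2.53]  turn deg [-0.  -0.   0.4]  shift cm (after turn) [-0.19 -0.1   2.53]
```

```bash
python3 -m jog '[{"jaw":8.5,"tx":-0.2,"ty":-0.1,"tz":1.2,"rx":0,"ry":0,"rz":0},{"jaw":8.5,"tx":0,"ty":0,"tz":0.8,"rx":0,"ry":0,"rz":0},{"jaw":8.5,"tx":0,"ty":0,"tz":0.5,"rx":0,"ry":0,"rz":0},{"jaw":8.5,"tx":0,"ty":0,"tz":0,"rx":0,"ry":0,"rz":0},{"jaw":8,"tx":0,"ty":0,"tz":0,"rx":0,"ry":0,"rz":0}]' 25 
python3 goto.py .4006 -.2535 .022 40
```

```text
t: 24.75
ee_pos: [0.4007, -0.2532, 0.2019]
tool_rot: [0.42, 0.907, -0.0, 0.0]
ft_force: [0.8, -0.7, 0.8]
opening: 0.0811
finger_force: 0.0
t 24.75 grasp [ 0.4007 -0.2533  0.0219] yaw_y 40.3 q7 1.72 open 0.0811 ft [ 0.8 -0.7  0.8]
shift cm (before turn) [-0.02 -0.02 -0.01]  turn deg [-0.   0.   0.3]  shift cm (after turn) [-0.02 -0.02 -0.01]
```

```bash
python3 -m jog '[{"jaw":7,"tx":0,"ty":0,"tz":0,"rx":0,"ry":0,"rz":0},{"jaw":6,"tx":0,"ty":0,"tz":0,"rx":0,"ry":0,"rz":0},{"jaw":5,"tx":0,"ty":0,"tz":0,"rx":0,"ry":0,"rz":0},{"jaw":5,"tx":0,"ty":0,"tz":0,"rx":0,"ry":0,"rz":0},{"jaw":5,"tx":0,"ty":0,"tz":0,"rx":0,"ry":0,"rz":0}]' 30
python3 -m jog '[{"jaw":5,"tx":0,"ty":0,"tz":-2,"rx":0,"ry":0,"rz":0},{"jaw":5,"tx":0,"ty":0,"tz":-3,"rx":0,"ry":0,"rz":0},{"jaw":5,"tx":0,"ty":0,"tz":-4,"rx":0,"ry":0,"rz":0},{"jaw":5,"tx":0,"ty":0,"tz":-5,"rx":0,"ry":0,"rz":0},{"jaw":5,"tx":0,"ty":0,"tz":-5,"rx":0,"ry":0,"rz":0}]' 
python3 -m jog '[{"jaw":5,"tx":0,"ty":0,"tz":0,"rx":0,"ry":0,"rz":-7.7},{"jaw":5,"tx":0,"ty":0,"tz":0,"rx":0,"ry":0,"rz":-7.7},{"jaw":5,"tx":0,"ty":0,"tz":0,"rx":0,"ry":0,"rz":-7.7},{"jaw":5,"tx":0,"ty":0,"tz":0,"rx":0,"ry":0,"rz":-7.7},{"jaw":5,"tx":0,"ty":0,"tz":0,"rx":0,"ry":0,"rz":-7.7}]' 
python3 -m jog '[{"jaw":5,"tx":0,"ty":0,"tz":0,"rx":0,"ry":0,"rz":-7.7},{"jaw":5,"tx":0,"ty":0,"tz":0,"rx":0,"ry":0,"rz":-7.7},{"jaw":5,"tx":0,"ty":0,"tz":0,"rx":0,"ry":0,"rz":0}]' 
python3 goto.py .60 0 .215 94.4
```

```text
t: 25.25
ee_pos: [0.4007, -0.2532, 0.2018]
tool_rot: [0.42, 0.907, 0.0, 0.0]
ft_force: [-0.1, 1.0, 5.3]
opening: 0.0589
finger_force: 30.0
t: 25.75
ee_pos: [0.4001, -0.2532, 0.3932]
tool_rot: [0.421, 0.907, -0.0, -0.001]
ft_force: [1.4, 0.3, 0.1]
opening: 0.0593
finger_force: 30.0
t: 26.25
ee_pos: [0.4005, -0.2531, 0.3916]
tool_rot: [0.095, 0.995, 0.0, -0.0]
ft_force: [-0.1, 0.5, -1.4]
opening: 0.0592
finger_force: 30.0
t: 26.55
ee_pos: [0.4005, -0.2532, 0.3916]
tool_rot: [-0.038, 0.999, 0.0, -0.0]
ft_force: [-0.1, 0.1, -0.3]
opening: 0.059
finger_force: 30.0
t 26.55 grasp [ 0.4005 -0.2532  0.2116] yaw_y 94.3 q7 2.31 open 0.059 ft [-0.1  0.1 -0.3]
shift cm (before turn) [-21.81  23.74  -0.33]  turn deg [ 0.  -0.  -0.1]  shift cm (after turn) [-21.84  23.72  -0.34]
```

```bash
python3 -m jog '[{"jaw":5,"tx":-3.1,"ty":3.4,"tz":-0.2,"rx":0,"ry":0,"rz":0},{"jaw":5,"tx":-3.1,"ty":3.4,"tz":-0.2,"rx":0,"ry":0,"rz":0},{"jaw":5,"tx":-3.1,"ty":3.4,"tz":-0.2,"rx":0,"ry":0,"rz":0},{"jaw":5,"tx":-3.1,"ty":3.4,"tz":-0.2,"rx":0,"ry":0,"rz":0},{"jaw":5,"tx":-3.1,"ty":3.4,"tz":0,"rx":0,"ry":0,"rz":0}]' 
python3 -m jog '[{"jaw":5,"tx":-3.1,"ty":3.4,"tz":0,"rx":0,"ry":0,"rz":0},{"jaw":5,"tx":-3.1,"ty":3.4,"tz":0,"rx":0,"ry":0,"rz":0},{"jaw":5,"tx":0,"ty":0,"tz":0,"rx":0,"ry":0,"rz":0},{"jaw":5,"tx":0,"ty":0,"tz":0,"rx":0,"ry":0,"rz":0}]' 
python3 goto.py .60 0 .104 94.4; python3 w.py w8; python3 -c "
from h import *
w=load('w8.npz');x=np.array([.997,.0767]);y=np.array([-.0767,.997]);o=np.array([.594,.001])
print(proj(w,[(*(o+a*x+b*y),z) for a,b,z in((-.055,-.108,.142),(-.055,.108,.142),(-.047,-.1,.131),(-.047,.1,.131),(-.047,0,.082))]))
print(proj(w,[(.6552,.1151,.15),(.6723,-.0998,.15)]))"
```

```text
t: 27.05
ee_pos: [0.5437, -0.0705, 0.3999]
tool_rot: [-0.034, 0.999, 0.0, 0.0]
ft_force: [0.3, -1.1, -0.5]
opening: 0.0598
finger_force: 30.0
t: 27.45
ee_pos: [0.5998, 0.0008, 0.399]
tool_rot: [-0.036, 0.999, -0.0, -0.0]
ft_force: [-0.6, -0.3, -1.2]
opening: 0.0595
finger_force: 30.0
t 27.45 grasp [0.5996 0.0007 0.219 ] yaw_y 94.1 q7 1.8 open 0.0595 ft [-0.6 -0.3 -1.2]
shift cm (before turn) [-0.03 -0.08 11.5 ]  turn deg [-0.  -0.1 -0.3]  shift cm (after turn) [-1.00e-02 -8.00e-02  1.15e+01]
[[125.60936045 158.85811102]
 [528.19145662 156.50915491]
 [150.33281232 171.62995843]
 [503.6112132  169.58503762]
 [326.91750267 163.09508195]]
[[511.01744129 370.59237842]
 [149.62298294 373.26197608]]
```

View pics/w8.png

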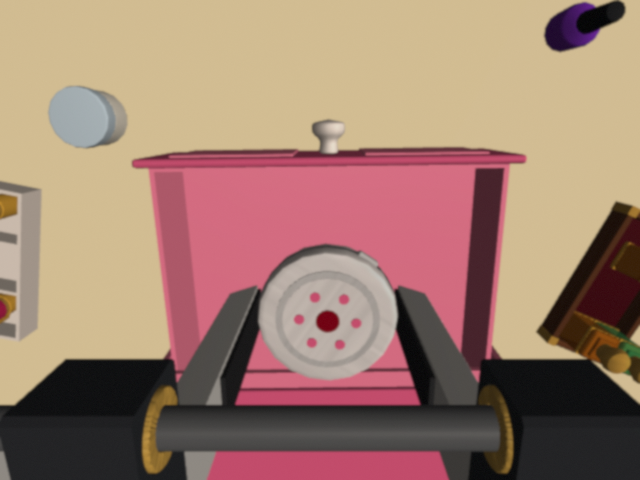

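The compact is held level at (328,315). The drawer panel's top edge runs (135,162)–(524,157) against a projected v of 157, and the unit's front is at v≈372 as projected. I lower into the drawer.

```bash
python3 -m jog '[{"jaw":5,"tx":0,"ty":0,"tz":3,"rx":0,"ry":0,"rz":0},{"jaw":5,"tx":0,"ty":0,"tz":3,"rx":0,"ry":0,"rz":0},{"jaw":5,"tx":0,"ty":0,"tz":2.5,"rx":0,"ry":0,"rz":0},{"jaw":5,"tx":0,"ty":0,"tz":1.2,"rx":0,"ry":0,"rz":0},{"jaw":5,"tx":0,"ty":0,"tz":0,"rx":0,"ry":0,"rz":0}]' 
python3 -m jog '[{"jaw":5,"tx":0,"ty":0,"tz":0,"rx":0,"ry":0,"rz":0}]' 
python3 goto.py .60 0 .104 94.4
```

```text
t: 28.0
ee_pos: [0.5991, -0.0008, 0.3019]
tool_rot: [-0.036, 0.999, -0.0, -0.001]
ft_force: [0.4, 0.0, 0.3]
opening: 0.0592
finger_force: 30.0
t: 28.1
ee_pos: [0.5998, -0.0005, 0.3038]
tool_rot: [-0.036, 0.999, -0.0, 0.001]
ft_force: [0.2, -0.1, 0.3]
opening: 0.0593
finger_force: 30.0
t 28.1 grasp [ 6.000e-01 -5.000e-04  1.238e-01] yaw_y 94.1 q7 1.86 open 0.0593 ft [ 0.2 -0.1  0.3]
shift cm (before turn) [-0.02  0.05  1.98]  turn deg [-0.   0.1 -0.3]  shift cm (after turn) [-0.03  0.05  1.98]
```

```bash
python3 -m jog '[{"jaw":5,"tx":0,"ty":0,"tz":1,"rx":0,"ry":0,"rz":0},{"jaw":5,"tx":0,"ty":0,"tz":0.6,"rx":0,"ry":0,"rz":0},{"jaw":5,"tx":0,"ty":0,"tz":0.2,"rx":0,"ry":0,"rz":0},{"jaw":5,"tx":0,"ty":0,"tz":0,"rx":0,"ry":0,"rz":0},{"jaw":5,"tx":0,"ty":0,"tz":0,"rx":0,"ry":0,"rz":0}]' 
python3 goto.py .60 0 .104 94.4
```

```text
t: 28.6
ee_pos: [0.5997, 0.0001, 0.2848]
tool_rot: [-0.037, 0.999, -0.0, 0.0]
ft_force: [-1.0, -0.3, -0.6]
opening: 0.059
finger_force: 30.0
t 28.6 grasp [0.5997 0.     0.1048] yaw_y 94.2 q7 1.88 open 0.059 ft [-1.  -0.3 -0.6]
shift cm (before turn) [-0.03 -0.01  0.08]  turn deg [-0.   0.  -0.2]  shift cm (after turn) [-0.03 -0.01  0.08]
```

```bash
python3 -m jog '[{"jaw":6.5,"tx":0,"ty":0,"tz":0,"rx":0,"ry":0,"rz":0},{"jaw":7.5,"tx":0,"ty":0,"tz":0,"rx":0,"ry":0,"rz":0},{"jaw":7.5,"tx":0,"ty":0,"tz":0,"rx":0,"ry":0,"rz":0},{"jaw":7.5,"tx":0,"ty":0,"tz":-3,"rx":0,"ry":0,"rz":0},{"jaw":7.5,"tx":0,"ty":0,"tz":-4,"rx":0,"ry":0,"rz":0}]' 
python3 -m jog '[{"jaw":7.5,"tx":0,"ty":0,"tz":-4,"rx":0,"ry":0,"rz":0},{"jaw":5,"tx":4,"ty":0,"tz":-1,"rx":0,"ry":0,"rz":0},{"jaw":5,"tx":4.5,"ty":0,"tz":0,"rx":0,"ry":0,"rz":0},{"jaw":5,"tx":4.5,"ty":0,"tz":0,"rx":0,"ry":0,"rz":0},{"jaw":5,"tx":0,"ty":0,"tz":0,"rx":0,"ry":0,"rz":0}]' 
python3 goto.py .48 -.009 .12 94.4; python3 w.py w9; python3 w.py t9 top
python3 -c "
from h import *
t=load('t9.npz'); cv2.imwrite('pics/t9c.png',cv2.resize(t['img'][60:220,285:480],None,fx=3.7,fy=3.7,interpolation=2)[...,::-1])"
```

```text
t: 29.1
ee_pos: [0.5992, 0.0002, 0.3542]
tool_rot: [-0.037, 0.999, -0.0, -0.002]
ft_force: [0.4, 0.5, 0.7]
opening: 0.0752
finger_force: 0.0
t: 29.6
ee_pos: [0.4658, -0.0103, 0.4047]
tool_rot: [-0.036, 0.999, 0.001, -0.001]
ft_force: [0.3, 0.2, 0.1]
opening: 0.0506
finger_force: 0.0
t 29.6 grasp [ 0.4656 -0.0098  0.2247] yaw_y 94.2 q7 1.7 open 0.0506 ft [0.3 0.2 0.1]
shift cm (before turn) [-1.43  0.   10.47]  turn deg [ 0.2 -0.1 -0.2]  shift cm (after turn) [-1.42  0.02 10.47]
```

View pics/w9.png

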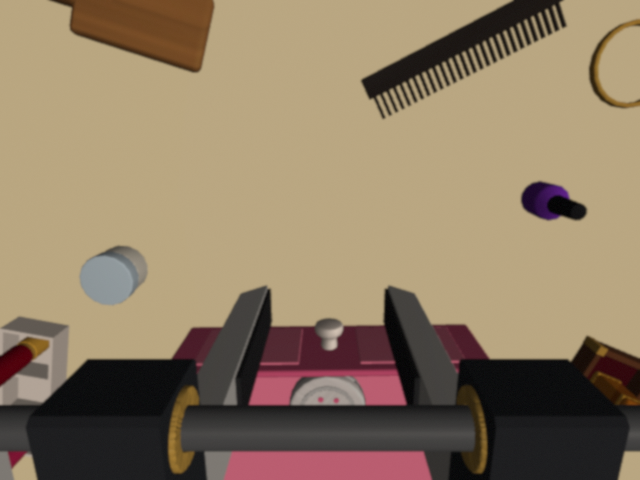

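The compact lies flat in the drawer at (328,395), and the knob (329,332) is centred between the fingers. I lower in front of the panel and push.

```bash
python3 -m jog '[{"jaw":5,"tx":0,"ty":0,"tz":4,"rx":0,"ry":0,"rz":0},{"jaw":5,"tx":0,"ty":0,"tz":4,"rx":0,"ry":0,"rz":0},{"jaw":5,"tx":0,"ty":0,"tz":2.8,"rx":0,"ry":0,"rz":0},{"jaw":5,"tx":0,"ty":0,"tz":0,"rx":0,"ry":0,"rz":0},{"jaw":5,"tx":0,"ty":0,"tz":0,"rx":0,"ry":0,"rz":0}]' 
python3 -m jog '[{"jaw":5,"tx":-1.5,"ty":0,"tz":0,"rx":0,"ry":0,"rz":0},{"jaw":5,"tx":-1.5,"ty":0,"tz":0,"rx":0,"ry":0,"rz":0},{"jaw":5,"tx":-1,"ty":0,"tz":0,"rx":0,"ry":0,"rz":0},{"jaw":5,"tx":-1,"ty":0,"tz":0,"rx":0,"ry":0,"rz":0},{"jaw":5,"tx":-1,"ty":0,"tz":0,"rx":0,"ry":0,"rz":0}]' 
python3 -m jog '[{"jaw":5,"tx":-1,"ty":0,"tz":0,"rx":0,"ry":0,"rz":0},{"jaw":5,"tx":-1,"ty":0,"tz":0,"rx":0,"ry":0,"rz":0},{"jaw":5,"tx":-1,"ty":0,"tz":0,"rx":0,"ry":0,"rz":0},{"jaw":5,"tx":-1,"ty":0,"tz":0,"rx":0,"ry":0,"rz":0},{"jaw":5,"tx":-1,"ty":0,"tz":0,"rx":0,"ry":0,"rz":0}]' 
python3 goto.py .648 0.004 .12 94.4
```

```text
t: 30.2
ee_pos: [0.4708, -0.0096, 0.2971]
tool_rot: [-0.037, 0.999, -0.001, -0.0]
ft_force: [-0.2, -0.7, 0.0]
opening: 0.0498
finger_force: 0.0
t: 30.7
ee_pos: [0.5305, -0.005, 0.2974]
tool_rot: [-0.037, 0.999, 0.0, 0.0]
ft_force: [-3.7, 0.7, 3.3]
opening: 0.0499
finger_force: 2.0
t: 31.2
ee_pos: [0.5804, -0.0012, 0.2966]
tool_rot: [-0.037, 0.999, -0.0, -0.0]
ft_force: [-2.3, 2.1, 0.7]
opening: 0.0499
finger_force: 0.8
t 31.2 grasp [ 0.5804 -0.0012  0.1166] yaw_y 94.2 q7 1.87 open 0.0499 ft [-2.3  2.1  0.7]
shift cm (before turn) [-6.78  0.02 -0.34]  turn deg [-0.  -0.  -0.2]  shift cm (after turn) [-6.78  0.   -0.34]
```

```bash
python3 -m jog '[{"jaw":5,"tx":-1,"ty":0,"tz":0,"rx":0,"ry":0,"rz":0},{"jaw":5,"tx":-1,"ty":0,"tz":0,"rx":0,"ry":0,"rz":0},{"jaw":5,"tx":-1,"ty":0,"tz":0,"rx":0,"ry":0,"rz":0},{"jaw":5,"tx":-0.6,"ty":0,"tz":0,"rx":0,"ry":0,"rz":0},{"jaw":5,"tx":-0.4,"ty":0,"tz":0,"rx":0,"ry":0,"rz":0}]' 
python3 -m jog '[{"jaw":5,"tx":-0.4,"ty":0,"tz":0,"rx":0,"ry":0,"rz":0},{"jaw":5,"tx":-0.4,"ty":0,"tz":0,"rx":0,"ry":0,"rz":0},{"jaw":5,"tx":-0.3,"ty":0,"tz":0,"rx":0,"ry":0,"rz":0}]' 
python3 goto.py .648 0.004 .12 94.4
```

```text
t: 31.7
ee_pos: [0.6201, 0.0015, 0.2966]
tool_rot: [-0.037, 0.999, -0.0, 0.0]
ft_force: [-2.0, 0.8, 0.2]
opening: 0.0499
finger_force: 0.7
t: 32.0
ee_pos: [0.6307, 0.0024, 0.2967]
tool_rot: [-0.037, 0.999, -0.0, -0.0]
ft_force: [-1.3, 0.8, -1.1]
opening: 0.05
finger_force: 0.7
t 32.0 grasp [0.6307 0.0023 0.1167] yaw_y 94.2 q7 1.87 open 0.05 ft [-1.3  0.8 -1.1]
shift cm (before turn) [-1.73  0.04 -0.33]  turn deg [-0.  -0.  -0.2]  shift cm (after turn) [-1.73  0.03 -0.33]
```

```bash
python3 -m jog '[{"jaw":5,"tx":-0.2,"ty":0,"tz":0,"rx":0,"ry":0,"rz":0},{"jaw":5,"tx":-0.2,"ty":0,"tz":0,"rx":0,"ry":0,"rz":0},{"jaw":5,"tx":-0.2,"ty":0,"tz":0,"rx":0,"ry":0,"rz":0}]' 
python3 -m jog '[{"jaw":5,"tx":-0.2,"ty":0,"tz":0,"rx":0,"ry":0,"rz":0},{"jaw":5,"tx":-0.2,"ty":0,"tz":0,"rx":0,"ry":0,"rz":0}]' 
python3 -m jog '[{"jaw":5,"tx":-0.2,"ty":0,"tz":0,"rx":0,"ry":0,"rz":0},{"jaw":5,"tx":0,"ty":0,"tz":0,"rx":0,"ry":0,"rz":0}]'
```

```text
t: 32.3
ee_pos: [0.6366, 0.0028, 0.2967]
tool_rot: [-0.037, 0.999, -0.0, -0.0]
ft_force: [-2.0, 1.3, -1.8]
opening: 0.0501
finger_force: 0.6
t: 32.5
ee_pos: [0.6406, 0.0031, 0.2967]
tool_rot: [-0.037, 0.999, -0.0, -0.0]
ft_force: [-1.9, 1.4, -0.6]
opening: 0.0505
finger_force: 0.6
t: 32.7
ee_pos: [0.6428, 0.0032, 0.2968]
tool_rot: [-0.037, 0.999, -0.0, 0.0]
ft_force: [-0.8, -0.3, -0.1]
opening: 0.0501
finger_force: 0.0
```

```bash
for i in 1; do python3 -m jog '[{"jaw":5,"tx":-0.2,"ty":0,"tz":0,"rx":0,"ry":0,"rz":0},{"jaw":5,"tx":-0.2,"ty":0,"tz":0,"rx":0,"ry":0,"rz":0}]' | grep -E "ee|ft"; done
python3 -m jog '[{"jaw":5,"tx":-0.2,"ty":0,"tz":0,"rx":0,"ry":0,"rz":0},{"jaw":5,"tx":0,"ty":0,"tz":0,"rx":0,"ry":0,"rz":0}]' | grep -E "ee|ft"
```

```text
ee_pos: [0.6466, 0.0035, 0.2968]
ft_force: [-1.4, -0.5, 0.3]
ee_pos: [0.6487, 0.0037, 0.2967]
ft_force: [-0.1, -0.1, 0.0]
```

```bash
python3 -m jog '[{"jaw":5,"tx":-0.2,"ty":0,"tz":0,"rx":0,"ry":0,"rz":0},{"jaw":5,"tx":-0.1,"ty":0,"tz":0,"rx":0,"ry":0,"rz":0}]' | grep -E "ee|ft"
python3 -m jog '[{"jaw":5,"tx":-0.1,"ty":0,"tz":0,"rx":0,"ry":0,"rz":0},{"jaw":5,"tx":-0.1,"ty":0,"tz":0,"rx":0,"ry":0,"rz":0}]' | grep -E "ee|ft"
python3 w.py w10;  python3 w.py t10 top;  python3 w.py s10 scene; python3 -c "
from h import *
t=load('t10.npz');s=load('s10.npz')
a=cv2.resize(t['img'][120:230,270:420],(600,440),interpolation=2)[:300]; b=cv2.resize(s['img'][225:325,200:350],(600,400),interpolation=2)[:290]
cv2.imwrite('pics/c10.png',np.vstack([a,b])[...,::-1])"
```

```text
ee_pos: [0.6516, 0.0039, 0.2967]
ft_force: [-1.8, 1.0, 0.5]
ee_pos: [0.6531, 0.004, 0.2967]
ft_force: [-16.1, -0.3, 10.3]
```

View pics/c10.png

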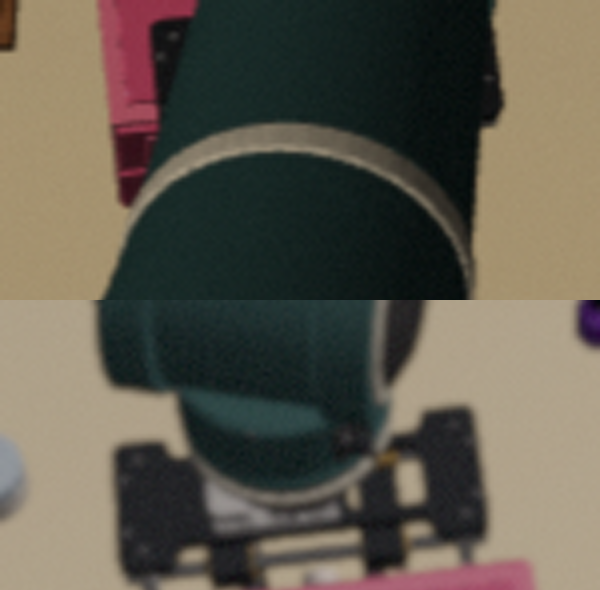

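The force rose to 16 N at x=0.653, which is the hard stop, so the drawer is shut. The arm hides the front in both views here. I back off and check everything.

```bash
python3 -m jog '[{"jaw":5,"tx":1.5,"ty":0,"tz":0,"rx":0,"ry":0,"rz":0},{"jaw":5,"tx":4,"ty":0,"tz":0,"rx":0,"ry":0,"rz":0},{"jaw":5,"tx":4,"ty":0,"tz":-2,"rx":0,"ry":0,"rz":0},{"jaw":5,"tx":4,"ty":0,"tz":-3,"rx":0,"ry":0,"rz":0},{"jaw":5,"tx":4,"ty":0,"tz":-3,"rx":0,"ry":0,"rz":0}]' | grep -E "ee|ft"
python3 -m jog '[{"jaw":5,"tx":4,"ty":0,"tz":-3,"rx":0,"ry":0,"rz":0},{"jaw":5,"tx":2,"ty":-4,"tz":-1,"rx":0,"ry":0,"rz":0},{"jaw":5,"tx":0,"ty":-4.5,"tz":0,"rx":0,"ry":0,"rz":0},{"jaw":5,"tx":0,"ty":-4.5,"tz":0,"rx":0,"ry":0,"rz":0},{"jaw":5,"tx":0,"ty":0,"tz":0,"rx":0,"ry":0,"rz":0}]'
python3 w.py t11 top;  python3 w.py s11 scene; python3 -c "
from h import *
t=load('t11.npz');s=load('s11.npz')
a=cv2.resize(t['img'][60:290,160:490],(645,450),interpolation=2)
b=cv2.resize(s['img'][180:370,100:460],(645,150*0+340),interpolation=2)
cv2.imwrite('pics/c11a.png',a[...,::-1]);cv2.imwrite('pics/c11b.png',b[...,::-1])"
```

```text
ee_pos: [0.4774, -0.009, 0.377]
ft_force: [1.0, 0.1, 2.1]
t: 34.65
ee_pos: [0.4293, -0.1473, 0.4167]
tool_rot: [-0.034, 0.999, -0.001, 0.001]
ft_force: [-0.4, 0.6, -0.5]
opening: 0.0502
finger_force: 0.0
```

View pics/c11a.png

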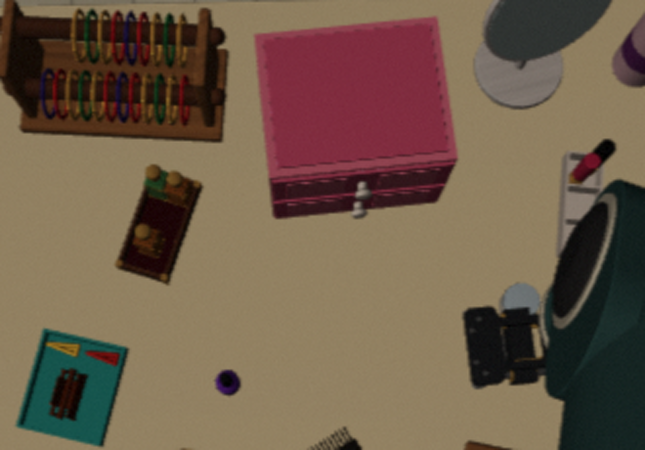

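The top view shows the drawer shut flush with both knobs in line (361,190/210). The vial is upright in its tray (150,238), the claw is in the small teal tray (68,393), and the varnish is in place (228,382). The lipstick was seen standing in its pocket earlier and nothing has touched it since.

```bash
python3 -c "
from bench import manip
print(manip.finish_job())"
```

```text
the job is handed in; nothing more can be done
None
```

I put away the lipstick, vial, claw and compact, pushed the drawer to its hard stop, left the varnish standing where it was, and handed the job in at about 35 s; no verdict was returned.

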